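Unlock the medicine box and put the key back

ROBOT

A 6-joint arm with a two-finger parallel gripper is mounted at the origin on a cart in front of the work surface, level with it; the furniture and walls round the work are solid. World frame = base frame: x ahead of the robot, y to its left, z up, the work surface at z = 0. Lengths are in m, angles in rad, forces in N, time in s.
With the tool pointing down it reaches from about 0.275 to 0.75 m from the base axis. Payload 10.2 kg.
Tool frame: the origin (TCP) lies on the centre line of the jaws, within the pads' length; the fingertips stand 22 mm ahead of it and the grasp point (between the pads) lies 3 mm ahead of it; x points along the fingers, y is the direction in which the jaws open and shut, and the axes are right-handed (so a half turn about x gives the same grasp; the last joint's range is limited). The gripper opens to 85 mm and grips with 20 to 120 N. Pads are 22 mm wide; open, the fingers measure 114 mm over their backs; the gripper's body (76 mm by 85 mm) begins 54 mm behind the grasp point. The pads swing forward as they close: fully open they stand 13 mm farther back than shut.
Start: joints at [0.956, 0.313, 1.498, -0, 1.331, -0.223], TCP at [0.2, 0.485, 0.253] pointing down, gripper open.
Joint ranges: [-2.94, 2.94], [-0.97, 2.17], [0.19, 2.56], [-1.23, 4.37], [0.02, 3.11], [-2.88, 2.88]. Speed limits (rad/s): [2.39, 2.39, 3.01, 3.14, 3.14, 3.14].

INTERFACE

Orientations are given as a unit quaternion [x, y, z, w].
In Python, from bench import * gives the robot as it stands.
- The arm moves only by the shell command python3 -m pendant 'ROWS' [FORCE]. ROWS is JSON, a list of rows, each a list of 7 numbers: the shift along the tool's x, y, z in units of 25 mm (1.0 is 25 mm), then the turn, a rotation vector about the tool's x, y, z in rad, then the closure in counts, from 0 (fully open) to 255 (shut). A call has 1 to 20 rows; each row is the pose to reach, as a shift and turn from the pose commanded when the call began, along the tool's axes at that moment; what a row does not reach only later rows make up. A row lasts 1/12 s, in which the tool goes at most 41.7 mm and 7.16 degrees, less where a joint would pass 70% of its speed; a pose out of reach is approached as far as the arm can. A call with a gripper value outside its range is refused whole. The fingers move at their own pace and stop on an object; FORCE is the grip in N (left out, the last holds). Time passes only in rows, so rows that repeat a pose let the fingers close. It gives the time, the measured TCP pose, the force and the opening at its end, in the units of the state.
- observe(): the state, without advancing time (a new reading comes with each control period).
- capture(name): name is "scene" or "top" or "wrist"; returns a dict with "color" (384x512x3 uint8, red, green, blue), "fov_y" (degrees; the focal length in pixels is half the picture's height over the tangent of half this angle, whatever the lens; pixels are square), "cx", "cy" (the principal point, pixels), "xyz" and "rotation" of the camera in the world. Camera axes: x right, y up, looking along -z (the intrinsics and any distortion apply to the point x, -y, -z); pixel columns grow to the right and rows downward; lengths in m; the calibration is good to about 2 mm. A picture is of the moment at which its call begins. There is no depth.
- job_done(): hands the job in, once; it reports no verdict.
The state is a dict: "clock": time; "joints": joint angles; "qd": joint speeds; "joint_efforts": joint torques, N m; "position": TCP position; "tool_rot": TCP orientation; "ft_force": force on the tool from outside, world axes, zero at the start; "wrist_torque": the same for the moment, N m; "grip_width": opening from 0.0 (shut) to 1.0 (fully open).
Only numpy, scipy, OpenCV 4.12 (cv2) and the standard library are available. Lean on these libraries where they do the work, as an engineer would, in place of code of your own. Each camera call takes 0.05 s, during which the arm holds its last target. There are 200 camera calls.

TASK

Unlock the grey medicine box: take the key with the square bow (not the round one) from the wooden key stand, push it fully home into the keyhole in the sloping front with its bit pointing down the slope, and turn it clockwise until the lid springs open. Then turn the key back, draw it out and stand it upright in the key stand again, right down on its collar; leave the lid open, and the other key and the things round about where they are.

Things in the scene. Friction and masses are not known exactly. Their poses are not given: they have to be found in the camera images.
- key: Steel key with the square bow, 92 mm long. Origin at the shank's tip, on its axis; z runs from tip to bow, x points the way the bit points. Shank 10 mm thick. Bit: flag at z 4 to 18 mm, out to 16 mm along +x, 5 mm thick. Collar 20 mm across, underside at z 28 mm: the stop when fully home. At the start it stands tip down in either well of the stand, origin 17 mm above the worktop.
- spare_key: The other steel key, which stands in the other well and must stay there: nearly the same height, same collar, but a round bow (30 mm disc, 6 mm thick, top 89 mm above its tip) and a thinner shank with two small teeth. Same axes as the key.
- key_stand: Fixed wooden block, 52 mm (x) by 150 mm (y) by 45 mm high; origin at the centre of its underside, z up. Two wells in its top, shanks at x 0, y +45 and -45 mm; each is 14 mm wide along y, reaches in x from -18 to +7 mm, 36 mm deep. A key stands in it upright, bit toward the stand's -x, its collar flat on the block's top (tip 17 mm above the underside).
- lock_box: Fixed grey box, 220 mm wide (y), 197 mm deep (x -97 to +100 mm); origin on its underside, z up, front toward its -x. The front is upright for 34 mm, then slopes back at 35 degrees from level for 118 mm to the flat lidded top at x 0 to 100 mm, 107 mm high. The lid is hinged at the rear edge.
- lock: 50 mm square steel lock plate in the slope, part of the box. Origin at the keyhole centre on its outer face, 65 mm above the worktop; z points out of the slope (35 degrees from vertical, toward the front), x up the slope. Plate 6 mm thick; keyhole: 12.5 mm square for the shank, with an 8 mm wide slot for the bit down the slope (-x) to 18.5 mm from the centre. The key goes in along -z.
- key_bow (a point): Centre of the key's bow, on the shank axis, 75 mm above the tip: a flat plate 34 mm along the key's x, 8 mm thick along its y, 34 mm high (58 to 92 mm above the tip), to be gripped across its thickness. The key weighs about 60 g. Axes as the key.
- key_tip (a point): The tip of the key (the key's origin).
- lock_home (a point): Where the key's tip is when the key is fully home: 28 mm behind the lock plate's outer face, on the keyhole axis. Axes as the lock. The key can turn only when home to within about 4 mm, and while turned it cannot be drawn out.
- barrel (a joint): Turn of the lock's barrel, rad: 0 at rest, in line with the keyhole; grows as the key turns clockwise seen from outside (about the lock's -z), stops at 1.25. The bolt lets go at about 0.7 to 0.9. The key has some 0.2 rad of play in it, so it must turn farther than the barrel. A light spring (under 0.1 N m) turns it back to 0.
- lid (a joint): Opening of the lid, rad: 0 shut and bolted; once released a spring lifts it by itself to about 0.9 (its stop), and it stays there.
- lid_edge (a point): Middle of the lid's front edge, on top.
- pepper_mill: Bystander: dark wooden pepper mill, 58 mm across, 170 mm tall, behind the key stand; origin at the centre of its underside.
- mug: Bystander: orange mug, 78 mm across, 108 mm with the handle, 101 mm tall, to the left of the key stand; origin at the underside.
- salt_shaker: Bystander: glass salt shaker, 44 mm across, 90 mm tall, to the right of the box; origin at the underside.
There are look-alikes about, which are no part of the job. Leave any red look-alike of the key alone.

How it is judged:
By the outcome, as a careful person would: the job done as asked, in the order asked, and still so for the second after the job is handed in, with the robot touching nothing.
It also fails if it takes over 64 s, if anything falls off the work surface, if the arm or the gripper's body presses on something with over 40 N, if the wrist force passes 120 N, or if a joint passes its speed limit or range.

## Working session

There is one attempt and no reset: what is moved stays moved. The work goes in short steps, Python scripts to look and compute and a shell command to move; the robot and the scene stay as the last step left them, time stands still between calls to the robot, and variables do not carry over. Pictures are saved under pics/ and viewed, about 8 in all and at most 12, crops included, and the job is handed in when it is done.

```bash
mkdir -p pics; ls; python3 - <<'E'
from bench import *
import cv2,numpy as np
print(observe())
ims=[]
for n in ["scene","top"]:
    c=capture(n); cv2.imwrite(f"pics/{n}0.png",c["color"][:,:,::-1]); print(n,{k:v for k,v in c.items() if k!="color"})
E
```

```text
pics
{'clock': 0.0, 'joints': array([ 9.55574933e-01,  3.13476025e-01,  1.49842114e+00,  1.85089910e-05,
        1.33100087e+00, -2.23410271e-01]), 'qd': array([-5.74606738e-04, -8.98622882e-05,  5.65766278e-04,  1.80081843e-03,
       -8.80618526e-04, -4.36160437e-04]), 'joint_efforts': array([-1.67824113e-03, -4.12241542e+01, -2.59744263e+01, -2.41333410e-04,
        4.12415306e-03,  1.50354174e-05]), 'position': array([0.2003592 , 0.48502442, 0.25272774]), 'tool_rot': array([ 0.13722432,  0.69377436, -0.13806222,  0.69338694]), 'ft_force': array([1.06690459, 0.39717742, 0.06982134]), 'wrist_torque': array([-0.0298655 , -0.00060006, -0.01501596]), 'grip_width': 1.0008795339687149}
scene {'fov_y': 48.28987700783883, 'cx': 250.8672142135448, 'cy': 188.36301037873227, 'xyz': array([-0.38038479, -0.85845141,  0.74157059]), 'rotation': array([ 0.4734615 , -0.20609649, -0.32680177,  0.79155483])}
top {'fov_y': 57.11896245125026, 'cx': 255.86310009078855, 'cy': 192.96388350102495, 'xyz': array([ 0.26664236, -0.01080649,  1.22433322]), 'rotation': array([ 0.07468025, -0.07138916, -0.6748179 ,  0.73071694])}
```

View pics/scene0.png

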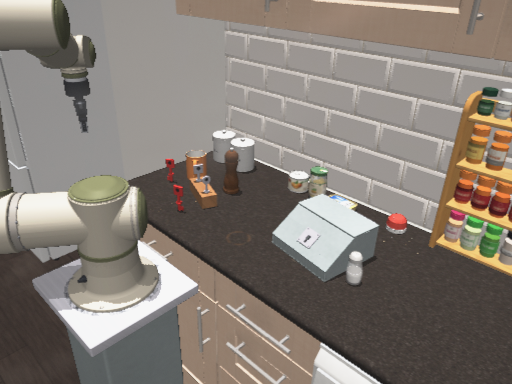

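View pics/top0.png

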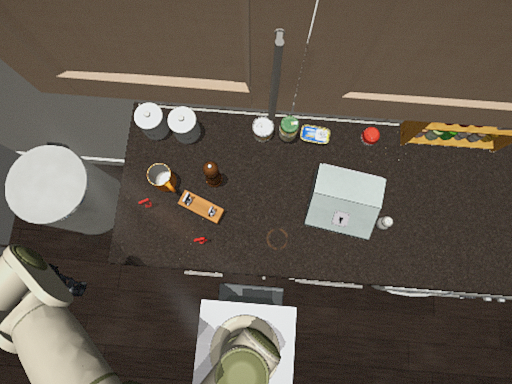

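Scene picture: the stand is near (205,190), with the box near (325,235) and its lock plate near (308,238). Top picture: the stand is near (200,207), running from about (180,197) to (222,217). The lock plate is near (341,219) and the red look-alikes are at (145,203) and (200,240).

```bash
cat > h.py <<'E'
import numpy as np,cv2
from scipy.spatial.transform import Rotation as R
from bench import *
def K(c):
    h=c["color"].shape[0]; return h/2/np.tan(np.radians(c["fov_y"])/2)
def ray(c,u,v):
    f=K(c); d=np.array([(u-c["cx"])/f,-(v-c["cy"])/f,-1.]); return R.from_quat(c["rotation"]).apply(d)
def onplane(c,u,v,z):
    d=ray(c,u,v); return c["xyz"]+d*(z-c["xyz"][2])/d[2]
def proj(c,p):
    q=R.from_quat(c["rotation"]).inv().apply(np.asarray(p)-c["xyz"]); f=K(c)
    return np.array([c["cx"]+f*q[...,0]/-q[...,2],c["cy"]-f*q[...,1]/-q[...,2]]).T
def tri(cs,uvs):
    A=np.zeros((3,3));b=np.zeros(3)
    for c,(u,v) in zip(cs,uvs):
        d=ray(c,u,v);d/=np.linalg.norm(d);P=np.eye(3)-np.outer(d,d);A+=P;b+=P@c["xyz"]
    return np.linalg.solve(A,b)
E
python3 - <<'E'
from h import *
t=capture("top"); s=capture("scene")
hsv=cv2.cvtColor(t["color"],cv2.COLOR_RGB2HSV)
m=cv2.inRange(hsv,(5,120,90),(22,255,255)); m[:190]=0;m[230:]=0;m[:,:176]=0;m[:,230:]=0
n,l,st,_=cv2.connectedComponentsWithStats(m); i=1+np.argmax(st[1:,4])
r=cv2.minAreaRect(cv2.findContours((l==i).astype(np.uint8),0,2)[0][0]); print(r)
for p in cv2.boxPoints(r): print(p,onplane(t,*p,.045))
print("tcp proj",proj(t,observe()["position"]))
print("lock",onplane(t,341,219,.065))
# box outline pts
for u,v,z in [(322,165,.107),(385,178,.107),(379,209,.107),(316,196,.107)]: print(onplane(t,u,v,z))
a=cv2.resize(t["color"][180:250,130:230],None,fx=4,fy=4,interpolation=2); b=cv2.resize(t["color"][155:245,298:398],None,fx=4,fy=4,interpolation=2)
c=cv2.resize(s["color"][150:220,150:250],None,fx=4,fy=4,interpolation=2);d=cv2.resize(s["color"][180:270,270:370],None,fx=4,fy=4,interpolation=2)
o=np.zeros((640,800,3),np.uint8);o[:280,:400]=a;o[280:640,:400]=b;o[:280,400:]=c;o[280:640,400:]=d
cv2.imwrite("pics/crops1.png",o[:600,:,::-1])
E
```

```text
((200.3000030517578, 205.90000915527344), (45.16857147216797, 16.54690170288086), 26.56505012512207)
[176.40001 203.2    ] [0.45693906 0.27054511 0.045     ]
[183.8     188.40001] [0.51005658 0.25175528 0.045     ]
[224.2     208.60002] [0.45138599 0.10712901 0.045     ]
[216.8     223.40001] [0.39938578 0.12696637 0.045     ]
tcp proj [ 67.77158461 277.27579858]
lock [ 0.44433837 -0.28351078  0.065     ]
[ 0.61202992 -0.2059041   0.107     ]
[ 0.58436909 -0.41319452  0.107     ]
[ 0.47993563 -0.39437656  0.107     ]
[ 0.50634516 -0.19078609  0.107     ]
```

View pics/crops1.png

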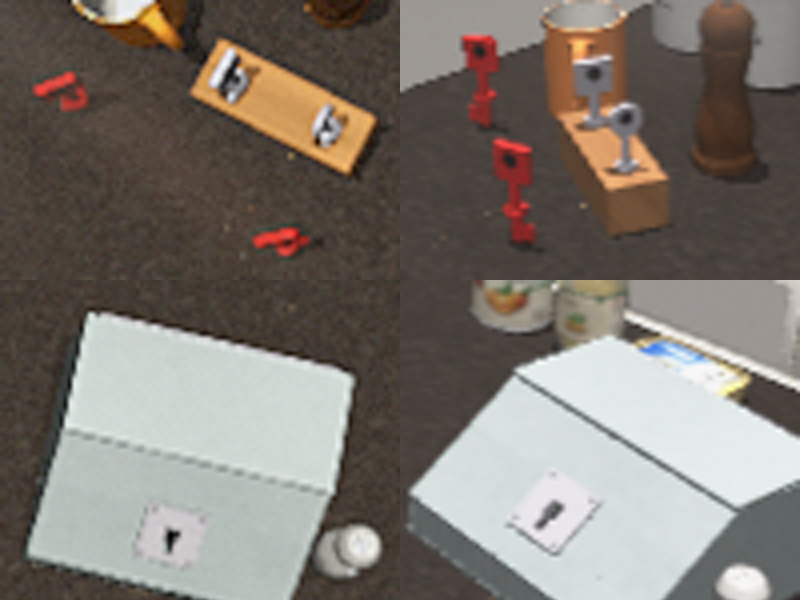

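The square-bow key is in the left (mug-side) well. Next I'll work out the wrist camera's mounting and the move to a view above the stand.

```bash
cat >> h.py <<'E'
def tool(): 
    s=observe(); return s["position"],R.from_quat(s["tool_rot"])
def cmd(p,Rt,p0=None,R0=None):
    if p0 is None: p0,R0=tool()
    sh=R0.inv().apply(np.asarray(p)-p0)/.025; rv=(R0.inv()*Rt).as_rotvec()
    print("shift",sh.round(3),"rv",rv.round(4),"rows>=",max(np.linalg.norm(sh)*25/41.7,np.degrees(np.linalg.norm(rv))/7.16).round(1))
def frame(x,y):
    x=np.array(x,float);x/=np.linalg.norm(x);y=np.array(y,float);y-=x*(x@y);y/=np.linalg.norm(y)
    return R.from_matrix(np.c_[x,y,np.cross(x,y)])
E
python3 - <<'E'
from h import *
p,Rt=tool(); print(Rt.as_matrix().round(2))
w=capture("wrist"); Rw=R.from_quat(w["rotation"])
print("cam in tool",Rt.inv().apply(w["xyz"]-p), (Rt.inv()*Rw).as_matrix().round(3), w["fov_y"],w["cx"],w["cy"])
for sgn in (1,-1):
    cmd([.471,.231,.26],frame([0,0,-1],sgn*np.array([.373,.928,0])))
E
```

```text
[[-0.    0.38  0.92]
 [-0.    0.92 -0.38]
 [-1.   -0.   -0.  ]]
cam in tool [-0.12017067  0.00048171 -0.07975501] [[-0.     0.311 -0.951]
 [ 1.    -0.    -0.   ]
 [-0.001 -0.951 -0.311]] 62.31517257326619 253.33142429864444 192.54534974945255
shift [-0.277 -5.264 13.884] rv [-0.0096 -0.0001  0.0005] rows>= 8.9
shift [-0.277 -5.264 13.884] rv [3.132e+00 8.000e-04 2.000e-04] rows>= 25.1
```

```bash
python3 -m pendant '[[0,-2,5,0,0,0,0],[0,-3,9,0,0,0,0],[0,-4,12,0,0,0,0],[0,-4,12,0,0,0,0],[0,-4,12,0,0,0,0],[0,-4,12,0,0,0,0],[0,-4,12,0,0,0,0],[0,-4,12,0,0,0,0],[0,-4,12,0,0,0,0],[0,-4,12,0,0,0,0]]'
python3 - <<'E'
from h import *
import pickle
w=capture("wrist"); pickle.dump(w,open("w1.pkl","wb")); cv2.imwrite("pics/w1.png",w["color"][:,:,::-1]); print(observe()["joints"].round(3))
E
```

```text
clock: 1.08
position: [0.4401, 0.2775, 0.253]
tool_rot: [0.138, 0.694, -0.139, 0.693]
ft_force: [-0.4, -0.5, 0.6]
grip_width: 1.004
[ 0.339  0.302  1.512  0.     1.327 -0.839]
```

View pics/w1.png

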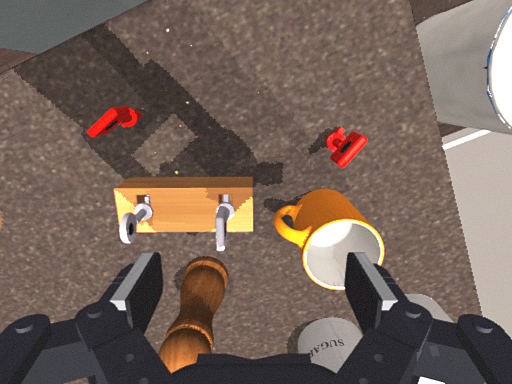

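```bash
python3 -m pendant '[[1,-1,-1,0,0,0,0],[2,-1.3,-2.5,0,0,0,80],[2,-1.3,-2.5,0,0,0,120],[2,-1.3,-2.5,0,0,0,120],[2,-1.3,-2.5,0,0,0,120],[2,-1.3,-2.5,0,0,0,120]]'
python3 - <<'E'
from h import *
import pickle
w=capture("wrist"); pickle.dump(w,open("w2.pkl","wb"))
v=pickle.load(open("w1.pkl","rb"))
P=np.array([.471,.231,.09]);a=proj(v,P).astype(int);b=proj(w,P).astype(int);print(a,b)
A=v["color"][160:260,100:300]; x0=max(0,b[0]-130);y0=max(0,b[1]-90); B=w["color"][y0:y0+150,x0:x0+266]; print(x0,y0)
A=cv2.resize(A,None,fx=3,fy=3,interpolation=2);B=cv2.resize(B,None,fx=3,fy=3,interpolation=2)[:300]
o=np.zeros((600,800,3),np.uint8);o[:300,:600]=A;
cv2.imwrite("pics/w2.png",cv2.resize(w["color"],(800,600),interpolation=2)[:,:,::-1]); cv2.imwrite("pics/w1z.png",A[:,:,::-1])
E
```

```text
clock: 1.63
position: [0.3704, 0.2727, 0.2044]
tool_rot: [0.138, 0.693, -0.137, 0.694]
ft_force: [0.1, 0.9, -0.0]
grip_width: 0.53
[220 225] [252 312]
122 222
```

View pics/w2.png

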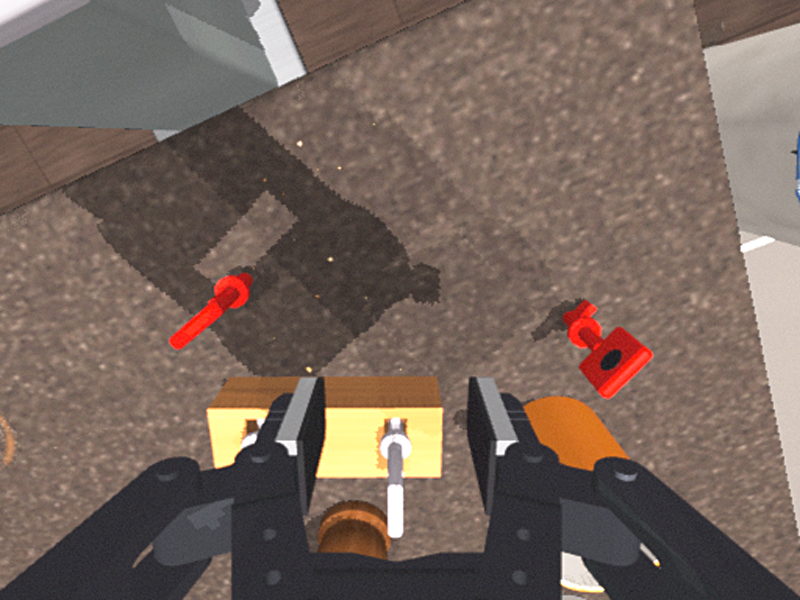

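Second wrist view (scaled 1.56x): the jaws are square to the stand. The stand's top spans (207,408) to (441,478), the key's collar is at (396,442), and the top edge of its bow runs from (397,487) to (395,535). The well slot is toward the robot, so the bit points at the robot. The mill's base is at (352,525).

```bash
python3 - <<'E'
from h import *
import pickle
w=pickle.load(open("w2.pkl","rb"));v=pickle.load(open("w1.pkl","rb"))
k=1.5625
for c,name in((w,"w2"),(v,"w1")):
    hsv=cv2.cvtColor(c["color"],cv2.COLOR_RGB2HSV); m=cv2.inRange(hsv,(8,90,150),(25,255,255))
    q=proj(c,np.array([.4544,.189,.045])).astype(int)
    n,l,st,_=cv2.connectedComponentsWithStats(m); print(name,[tuple(s) for s in st[1:] if s[4]>150], q)
for u,vv in [(207,408),(441,407),(441,478),(212,477)]: print("corner",onplane(w,u/k,vv/k,.045))
print("collar",onplane(w,396/k,442/k,.049)); print("bow ends",onplane(w,397/k,487/k,.109),onplane(w,395/k,535/k,.109))
print("w1 corners",[onplane(v,*p,.045).round(4) for p in [(115,187),(253,187),(253,232),(119,232)]])
print("mill base near edge w2",onplane(w,352/k,503/k,.0), "w1 base", onplane(v,204,260,.0),"top center",onplane(v,185,345,.17))
print("collar w1",onplane(v,224,212,.049))
p,Rt=tool()
for z in (.1,.2044): print("tcp line proj w2",proj(w,p+Rt.apply([.2044-z,0,0])))
E
```

```text
w2 [(np.int32(208), np.int32(241), np.int32(35), np.int32(9), np.int32(183)), (np.int32(132), np.int32(251), np.int32(40), np.int32(49), np.int32(342)), (np.int32(335), np.int32(253), np.int32(68), np.int32(48), np.int32(1854)), (np.int32(202), np.int32(260), np.int32(82), np.int32(46), np.int32(230)), (np.int32(209), np.int32(326), np.int32(41), np.int32(26), np.int32(226))] [207 283]
w1 [(np.int32(113), np.int32(187), np.int32(141), np.int32(46), np.int32(4242)), (np.int32(274), np.int32(189), np.int32(109), np.int32(99), np.int32(2450)), (np.int32(188), np.int32(261), np.int32(40), np.int32(27), np.int32(175)), (np.int32(161), np.int32(343), np.int32(42), np.int32(30), np.int32(693))] [183 209]
corner [0.40239846 0.13032366 0.045     ]
corner [0.45871559 0.26850196 0.045     ]
corner [0.50925831 0.24935311 0.045     ]
corner [0.44978752 0.10769464 0.045     ]
collar [0.46921881 0.23312619 0.049     ]
bow ends [0.45700978 0.23855586 0.109     ] [0.48544677 0.22570118 0.109     ]
w1 corners [array([0.4024, 0.1318, 0.045 ]), array([0.4597, 0.2696, 0.045 ]), array([0.5089, 0.2491, 0.045 ]), array([0.4507, 0.1089, 0.045 ])]
mill base near edge w2 [0.53863686 0.16686861 0.        ] w1 base [0.54106901 0.16522106 0.        ] top center [0.52522944 0.18369784 0.17      ]
collar w1 [0.47278755 0.22972192 0.049     ]
tcp line proj w2 [252.29592116 200.61657247]
tcp line proj w2 [251.70040382 280.42148493]
```

View pics/w1z.png

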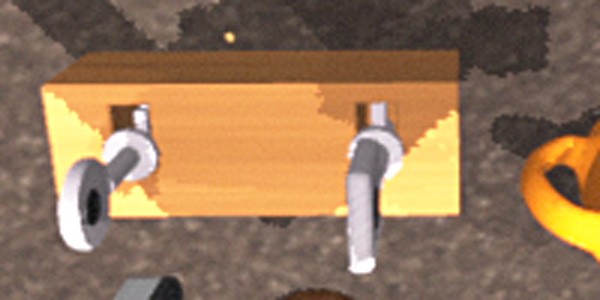

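```bash
python3 - <<'E'
from h import *
y=[.3845,.923,0]
Rt=frame([0,0,-1],y)
cmd([.472,.231,.15],Rt); cmd([.472,.231,.095],Rt)
E
```

```text
shift [2.176 0.011 4.384] rv [ 0.0031  0.0017 -0.0015] rows>= 2.9
shift [4.376 0.007 4.381] rv [ 0.0031  0.0017 -0.0015] rows>= 3.7
```

```bash
python3 -m pendant '[[1.2,0,2.2,0,0,0,120],[2.18,0.01,4.38,0,0,0,120],[2.18,0.01,4.38,0,0,0,120],[2.18,0.01,4.38,0,0,0,120],[2.18,0.01,4.38,0,0,0,120],[3.2,0.01,4.38,0,0,0,120],[4,0.01,4.38,0,0,0,120],[4.38,0.01,4.38,0,0,0,120],[4.38,0.01,4.38,0,0,0,120],[4.38,0.01,4.38,0,0,0,120]]'
python3 - <<'E'
from h import *
import pickle
w=capture("wrist"); pickle.dump(w,open("w3.pkl","wb")); cv2.imwrite("pics/w3.png",cv2.resize(w["color"][150:,150:400],None,fx=2.5,fy=2.5,interpolation=2)[:,:,::-1])
E
```

```text
clock: 2.52
position: [0.4709, 0.2309, 0.0948]
tool_rot: [0.138, 0.693, -0.137, 0.694]
ft_force: [0.5, 1.2, -0.1]
grip_width: 0.526
```

View pics/w3.png

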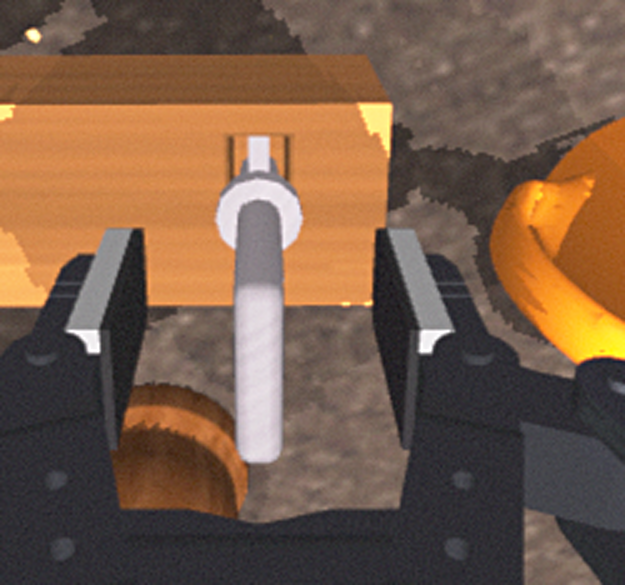

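The bow is centred between the pads (bow at column 259, pads at columns 140 and 380). The bit is in the slot toward the robot. I'll close and lift.

```bash
python3 -m pendant '[[0,0,0,0,0,0,255],[0,0,0,0,0,0,255],[0,0,0,0,0,0,255],[0,0,0,0,0,0,255],[0,0,0,0,0,0,255],[0,0,0,0,0,0,255],[0,0,0,0,0,0,255],[0,0,0,0,0,0,255]]' 100
python3 -m pendant '[[-0.8,0,0,0,0,0,255],[-1.6,0,0,0,0,0,255],[-2.6,0,0,0,0,0,255],[-3.6,0,0,0,0,0,255],[-3.6,0,0,0,0,0,255],[-3.6,0,0,0,0,0,255]]'
python3 - <<'E'
from h import *
import pickle
w=capture("wrist"); pickle.dump(w,open("w4.pkl","wb")); cv2.imwrite("pics/w4.png",cv2.resize(w["color"][150:,150:400],None,fx=2.5,fy=2.5,interpolation=2)[:,:,::-1]); print(observe()["joints"].round(3))
E
```

```text
clock: 3.23
position: [0.471, 0.2306, 0.0946]
tool_rot: [0.138, 0.693, -0.137, 0.694]
ft_force: [-0.7, 0.5, 6.2]
grip_width: 0.082
clock: 3.73
position: [0.471, 0.2306, 0.1847]
tool_rot: [0.138, 0.693, -0.137, 0.694]
ft_force: [0.2, 0.6, -1.5]
grip_width: 0.079
[ 0.232  0.376  1.601 -0.     1.165 -0.947]
```

View pics/w4.png

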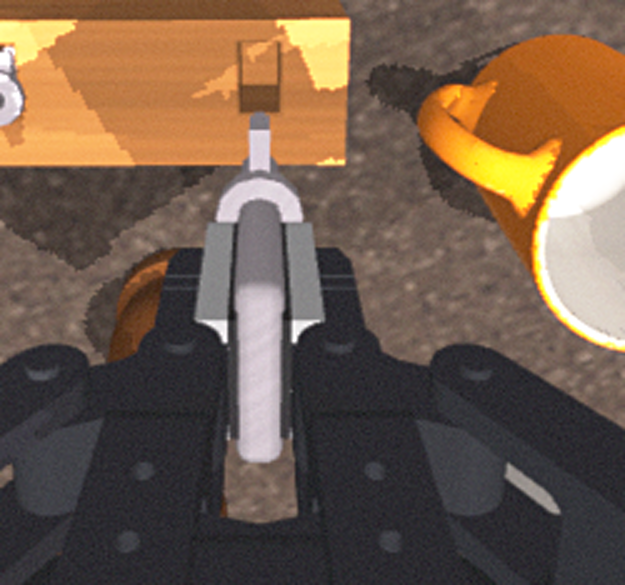

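```bash
cat >> h.py <<'E'
def lockframe(yaw):
    c,s=np.cos(yaw),np.sin(yaw); a=np.radians(35)
    lz=np.array([-np.sin(a)*c,-np.sin(a)*s,np.cos(a)]); return lz, frame(-lz,[-s,c,0])
E
python3 - <<'E'
from h import *
import pickle
w=pickle.load(open("w4.pkl","rb")); p,Rt=tool()
def on(x,u,v):
    d=Rt.inv().apply(ray(w,u,v)); o=Rt.inv().apply(w["xyz"]-p); return o+d*(x-o[0])/d[0]
print("bow ends in tool",on(-.0144,253.6,264),on(-.0144,253.6,334), "collar top", on(.0456,150+259/2.5,150+210/2.5))
lz,Rl=lockframe(np.radians(-7.4))
L=np.array([.444,-.2835,.065]); cmd(L+lz*.138,Rl); cmd(L+lz*.25,Rl)
E
```

```text
bow ends in tool [-0.0144      0.00098633 -0.01558035] [-0.0144      0.00101209  0.01745914] collar top [0.0456     0.00115992 0.00061775]
shift [  0.22  -20.225   3.814] rv [-0.2544 -0.6076  0.0804] rows>= 12.3
shift [ -3.449 -20.893   1.332] rv [-0.2544 -0.6076  0.0804] rows>= 12.7
```

```bash
python3 -m pendant '[[-1.6,0,0,0,0,0,255],[-3.2,0,0,0,0,0,255],[-3.45,-1.6,0,0,0,0,255],[-3.45,-3.2,0,-0.03,-0.08,0.01,255],[-3.45,-20.9,1.3,-0.254,-0.608,0.08,255],[-3.45,-20.9,1.3,-0.254,-0.608,0.08,255],[-3.45,-20.9,1.3,-0.254,-0.608,0.08,255],[-3.45,-20.9,1.3,-0.254,-0.608,0.08,255],[-3.45,-20.9,1.3,-0.254,-0.608,0.08,255],[-3.45,-20.9,1.3,-0.254,-0.608,0.08,255],[-3.45,-20.9,1.3,-0.254,-0.608,0.08,255],[-3.45,-20.9,1.3,-0.254,-0.608,0.08,255],[-3.45,-20.9,1.3,-0.254,-0.608,0.08,255],[-3.45,-20.9,1.3,-0.254,-0.608,0.08,255],[-3.45,-20.9,1.3,-0.254,-0.608,0.08,255],[-3.45,-20.9,1.3,-0.254,-0.608,0.08,255],[-3.45,-20.9,1.3,-0.254,-0.608,0.08,255],[-3.45,-20.9,1.3,-0.254,-0.608,0.08,255]]'
python3 - <<'E'
from h import *
import pickle
w=capture("wrist"); pickle.dump((w,tool()),open("w5.pkl","wb")); cv2.imwrite("pics/w5.png",cv2.resize(w["color"],(800,600),interpolation=2)[:,:,::-1]); print(observe()["joints"].round(3))
E
```

```text
clock: 5.28
position: [0.3276, -0.2549, 0.2877]
tool_rot: [0.04, 0.475, -0.071, 0.876]
ft_force: [0.0, 1.2, -1.3]
grip_width: 0.081
[-1.244 -0.191  2.047  0.581  1.071 -2.88 ]
```

View pics/w5.png

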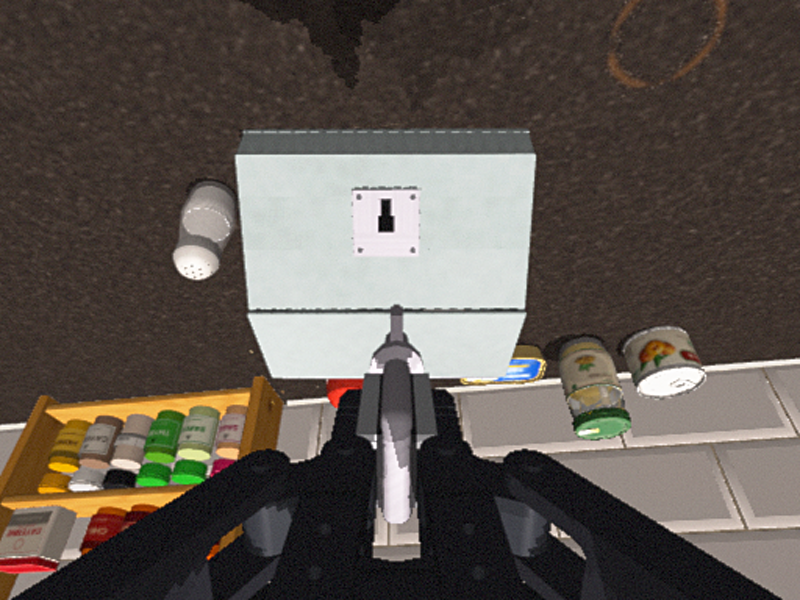

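The key is held well, with its tip near (397,310) in the scaled picture. The keyhole is at (386,218), with its slot pointing down the slope. Joint 6 sits at its limit, so I'll check how far that leaves the pose off and locate the lock accurately.

```bash
python3 - <<'E'
from h import *
import pickle
w,(p,Rt)=pickle.load(open("w5.pkl","rb"))
g=cv2.cvtColor(w["color"],cv2.COLOR_RGB2GRAY)
lz,Rl=lockframe(np.radians(-7.4)); print("resid rv",(Rt.inv()*Rl).as_rotvec().round(4))
# lock plate: bright contour
roi=g[110:175,215:280]; print(roi[::8,::8])
m=(roi>205).astype(np.uint8); cs=cv2.findContours(m,0,1)[0]; c=max(cs,key=cv2.contourArea); r=cv2.minAreaRect(c); print(r,"center",np.array(r[0])+[215,110])
bl=((roi<50)*255).astype(np.uint8); n,l,st,ce=cv2.connectedComponentsWithStats(bl); print(st[1:],ce[1:]+[215,110])
def onp(u,v,o,n):
    d=ray(w,u,v); return w["xyz"]+d*((o-w["xyz"])@n)/(d@n)
L=np.array([.444,-.2835,.065])
for it in range(3):
    bp=cv2.boxPoints(r)+[215,110]
    C=np.array([onp(*q,L,lz) for q in bp]); ctr=C.mean(0); L=L+(ctr-L)-lz*((ctr-L)@lz) ; L=L+lz*((.065-L[2])/lz[2])
print("ctr",ctr,"L",L); print(C.round(4)); 
# front edges of box (level lines): slope/vertical edge at z=.034 and lid edge z=.107
k=1.5625
a,b=onplane(w,237/k,154/k,.034),onplane(w,534/k,154/k,.034); print(a,b,np.degrees(np.arctan2(-(b-a)[0],(b-a)[1])))
a,b=onplane(w,248/k,312/k,.107),onplane(w,525/k,312/k,.107); print(a,b,np.degrees(np.arctan2(-(b-a)[0],(b-a)[1])))
E
```

```text
resid rv [-0.0304 -0.035   0.0164]
[[214 208 210 217 215 216 216 217 219]
 [211 215 218 216 222 217 225 217 216]
 [215 215 183 230 247 231 110 216 218]
 [218 217 233 229  10 231 238 215 217]
 [216 220 233 233  17 236 235 219 219]
 [218 216 229 230 236 232 236 211 214]
 [216 214 221 235 238 237 179 216 219]
 [209 219 211 220 215 215 218 217 221]
 [216 215 213 219 217 217 220 222 221]]
((32.0, 32.0), (64.0, 64.0), 90.0) center [247. 142.]
[[ 28  18   8  20 118]] [[246.5        139.18644068]]
ctr [ 0.44662659 -0.28087417  0.06500764] L [ 0.44663189 -0.28087486  0.065     ]
[[ 0.4108 -0.3118  0.0429]
 [ 0.422  -0.2394  0.0442]
 [ 0.4827 -0.2479  0.0871]
 [ 0.471  -0.3244  0.0859]]
[ 0.38991121 -0.38117753  0.034     ] [ 0.4257799  -0.16733191  0.034     ] -9.521684846433873
[ 0.48261078 -0.39690165  0.107     ] [ 0.51906734 -0.18234605  0.107     ] -9.643401183572013
```

```bash
cat > meas.py <<'E'
from h import *
def onp(w,u,v,o,n):
    d=ray(w,u,v); return w["xyz"]+d*((o-w["xyz"])@n)/(d@n)
def lock(w,yaw,L):
    lz,Rl=lockframe(yaw); lx=Rl.as_matrix()[:,2]; ly=Rl.as_matrix()[:,1]
    f=4; q=proj(w,L); x0,y0=(q-40).astype(int); x0=max(x0,0);y0=max(y0,0)
    g=cv2.cvtColor(w["color"],cv2.COLOR_RGB2GRAY)[y0:y0+80,x0:x0+80]
    G=cv2.GaussianBlur(cv2.resize(g,None,fx=f,fy=f,interpolation=cv2.INTER_CUBIC),(0,0),3)
    tw=lambda u,v:onp(w,x0+(u+.5)/f-.5,y0+(v+.5)/f-.5,L,lz)-L
    n,l,st,ce=cv2.connectedComponentsWithStats((G<110).astype(np.uint8))
    i=max((i for i in range(1,n) if st[i,4]>300),key=lambda i:-np.hypot(*(ce[i]-160)))
    cn=cv2.findContours((l==i).astype(np.uint8),0,1)[0][0][:,0]
    P=np.array([tw(*c) for c in cn]); X,Y=P@lx,P@ly
    # slot+square extents: x -18.5..+6.25 ; y centre
    print("hole x %.4f..%.4f (want -.0185..+.00625) y %.4f..%.4f sq"%(X.min(),X.max(),Y.min(),Y.max()))
    sl=Y[X<X.min()+.009]; print("slot y",sl.min().round(4),sl.max().round(4))
    dx=X.max()-.00625; dx2=X.min()+.0185; dy=(Y.min()+Y.max())/2
    print("dx",round(dx,4),round(dx2,4),"dy",round(dy,4)); 
    Ln=L+lx*(dx+dx2)/2+ly*dy; Ln=Ln+0*lz; return Ln
E
python3 - <<'E'
from meas import *
import pickle
w,(p,Rt)=pickle.load(open("w5.pkl","rb"))
yaw=np.radians(-9.6); L=np.array([.4466,-.2809,.065])
for i in range(2):
    L=lock(w,yaw,L); lz,Rl=lockframe(yaw)
    print(L, "z off",L[2]-.065); d=L-w["xyz"]; L=w["xyz"]+d*(.065-w["xyz"][2])/d[2]
    print("->",L)
print("resid",(Rt.inv()*Rl).as_rotvec().round(4))
t=np.array([.0776,.001,.0009]); print("tip world",p+Rt.apply(t),"proj",proj(w,p+Rt.apply(t)))
k=1.5625
# slope edges more carefully by gradient
g=cv2.GaussianBlur(cv2.cvtColor(w["color"],cv2.COLOR_RGB2GRAY).astype(np.float32),(0,0),1)
for (r0,r1,z) in [(93,104,.034),(192,206,.107)]:
    us=np.arange(165,325,2) if z<.1 else np.r_[170:240:2,265:325:2]
    if z<.1: vs=[r0+np.argmax(np.abs(np.diff(g[r0:r1,u]))) +.5 for u in us]
    else: vs=[r0+np.argmin(g[r0:r1,u]) for u in us]
    P=np.array([onplane(w,u,v,z) for u,v in zip(us,vs)]); c=np.polyfit(P[:,1],P[:,0],1); res=P[:,0]-np.polyval(c,P[:,1]); c=np.polyfit(P[abs(res)<.003,1],P[abs(res)<.003,0],1)
    print(z,"yaw",-np.degrees(np.arctan(c[0])),"x at L.y",np.polyval(c,L[1]))
E
```

```text
hole x -0.0179..0.0056 (want -.0185..+.00625) y -0.0060..0.0052 sq
slot y -0.0035 0.0026
dx -0.0007 0.0006 dy -0.0004
[ 0.44650917 -0.28125309  0.06497852] z off -2.1480691782302386e-05
-> [ 0.44649001 -0.28124939  0.065     ]
hole x -0.0179..0.0056 (want -.0185..+.00625) y -0.0056..0.0056 sq
slot y -0.0032 0.003
dx -0.0006 0.0006 dy 0.0
[ 0.44649039 -0.28124945  0.06500027] z off 2.6967171885827756e-07
-> [ 0.44649063 -0.2812495   0.065     ]
resid [ 0.0014 -0.0351 -0.005 ]
tip world [ 0.37022796 -0.2603776   0.22269018] proj [254.53223912 214.85367437]
0.034 yaw -9.52163350804566 x at L.y 0.40659142652635505
0.107 yaw -9.068092612678784 x at L.y 0.5000851685509826
```

```bash
cat >> meas.py <<'E'
T=np.array([.0776,.001,.0008])
def goto(L,yaw,out,T=T,roll=0):
    lz,Rl=lockframe(yaw); Rl=Rl*R.from_rotvec([roll,0,0]); return L+lz*out-Rl.apply(T),Rl
E
python3 - <<'E'
from meas import *
L=np.array([.4465,-.2812,.065]); cmd(*goto(L,np.radians(-9.4),.025))
E
```

```text
shift [ 6.006 -0.334 -0.935] rv [-0.0015 -0.0351 -0.0031] rows>= 3.6
```

```bash
python3 -m pendant '[[1.5,-0.1,-0.25,0,-0.01,0,255],[3,-0.2,-0.5,0,-0.02,0,255],[4.5,-0.3,-0.7,0,-0.03,0,255],[6,-0.33,-0.93,0,-0.035,0,255],[6,-0.33,-0.93,0,-0.035,0,255],[6,-0.33,-0.93,0,-0.035,0,255]]'
python3 - <<'E'
from meas import *
L=np.array([.4465,-.2812,.065]); cmd(*goto(L,np.radians(-9.4),.025)); print(observe()["joints"].round(3))
E
```

```text
clock: 5.83
position: [0.4112, -0.2563, 0.1722]
tool_rot: [0.047, 0.482, -0.08, 0.871]
ft_force: [-0.5, 0.7, -1.3]
grip_width: 0.08
shift [ 0.369 -0.816 -1.185] rv [-0.0207 -0.0517  0.0077] rows>= 0.9
[-0.998  0.129  2.075  0.691  0.655 -2.88 ]
```

Joint 6 is saturated, so this grip cannot hold the insertion pose. I'll put the key back in its well and regrip it with the tool turned half round, which brings joint 6 to mid-range at the lock.

```bash
python3 -m pendant '[[-1.5,0,0,0,0,0,255],[-3,0,0,0,0,0,255],[-4.5,0,0,0,0,0,255],[-6,0,0,0,0,0,255],[-6,0,0,0,0,0,255],[-6,0,0,0,0,0,255]]'
python3 - <<'E'
from h import *
cmd([.471,.2306,.27],frame([0,0,-1],[.3845,.923,0])); print(observe()["joints"].round(3))
E
```

```text
clock: 6.33
position: [0.3318, -0.2436, 0.3033]
tool_rot: [0.044, 0.48, -0.084, 0.872]
ft_force: [-0.4, 0.6, -1.3]
grip_width: 0.075
shift [ 2.093 19.682  0.914] rv [ 0.2003  0.5641 -0.0553] rows>= 11.9
[-1.204 -0.225  2.027  0.54   1.081 -2.782]
```

```bash
python3 -m pendant '[[2.1,19.7,0.9,0.2,0.564,-0.055,255],[2.1,19.7,0.9,0.2,0.564,-0.055,255],[2.1,19.7,0.9,0.2,0.564,-0.055,255],[2.1,19.7,0.9,0.2,0.564,-0.055,255],[2.1,19.7,0.9,0.2,0.564,-0.055,255],[2.1,19.7,0.9,0.2,0.564,-0.055,255],[2.1,19.7,0.9,0.2,0.564,-0.055,255],[2.1,19.7,0.9,0.2,0.564,-0.055,255],[2.1,19.7,0.9,0.2,0.564,-0.055,255],[2.1,19.7,0.9,0.2,0.564,-0.055,255],[2.1,19.7,0.9,0.2,0.564,-0.055,255],[2.1,19.7,0.9,0.2,0.564,-0.055,255],[2.1,19.7,0.9,0.2,0.564,-0.055,255],[2.1,19.7,0.9,0.2,0.564,-0.055,255],[2.1,19.7,0.9,0.2,0.564,-0.055,255],[2.1,19.7,0.9,0.2,0.564,-0.055,255]]'
python3 - <<'E'
from h import *
Rt=frame([0,0,-1],[.3845,.923,0])
cmd([.471,.2306,.15],Rt);cmd([.471,.2306,.0955],Rt); print(observe()["joints"].round(3))
E
```

```text
clock: 7.67
position: [0.47, 0.2319, 0.268]
tool_rot: [0.138, 0.696, -0.136, 0.692]
ft_force: [1.1, -0.1, -0.6]
grip_width: 0.079
shift [ 4.721 -0.039  0.081] rv [ 0.0044 -0.0055 -0.0011] rows>= 2.8
shift [ 6.901 -0.042  0.093] rv [ 0.0044 -0.0055 -0.0011] rows>= 4.1
[ 0.233  0.302  1.474  0.004  1.37  -0.949]
```

```bash
python3 -m pendant '[[1.5,-0.04,0.08,0.004,-0.005,0,255],[3,-0.04,0.08,0.004,-0.005,0,255],[4.3,-0.04,0.08,0.004,-0.005,0,255],[4.3,-0.04,0.08,0.004,-0.005,0,255],[4.3,-0.04,0.08,0.004,-0.005,0,255]]'
python3 - <<'E'
from h import *
Rt=frame([0,0,-1],[.3845,.923,0])
cmd([.471,.2306,.0955],Rt); print(tool()[1].as_matrix()[:,1])
E
```

```text
clock: 8.08
position: [0.4717, 0.2288, 0.1621]
tool_rot: [0.14, 0.693, -0.139, 0.693]
ft_force: [-0.0, -0.3, 0.5]
grip_width: 0.077
shift [ 2.665  0.051 -0.055] rv [-0.0034  0.     -0.0014] rows>= 1.6
[0.38763451 0.92181203 0.00143893]
```

```bash
python3 -m pendant '[[0.7,0.05,-0.05,0,0,0,255],[1.3,0.05,-0.05,0,0,0,255],[1.9,0.05,-0.05,0,0,0,255],[2.3,0.05,-0.05,0,0,0,255],[2.6,0.05,-0.05,0,0,0,255],[2.6,0.05,-0.05,0,0,0,255]]'
python3 - <<'E'
from h import *
Rt=frame([0,0,-1],[.3845,.923,0])
cmd([.471,.2306,.0955],Rt)
w=capture("wrist"); cv2.imwrite("pics/w6.png",cv2.resize(w["color"][150:,150:400],None,fx=2.5,fy=2.5,interpolation=2)[:,:,::-1])
E
```

```text
clock: 8.58
position: [0.4721, 0.2312, 0.0976]
tool_rot: [0.141, 0.692, -0.139, 0.694]
ft_force: [-0.2, 0.2, -1.1]
grip_width: 0.078
shift [ 0.082 -0.038 -0.03 ] rv [-0.0029  0.0024 -0.0031] rows>= 0.1
```

```bash
python3 -m pendant '[[0.1,0,0,0,0,0,255],[0.1,0,0,0,0,0,255],[0.1,0,0,0,0,0,120],[0.1,0,0,0,0,0,120],[0.1,0,0,0,0,0,120],[0.1,0,0,0,0,0,120],[-1,0,0,0,0,0,120],[-2.5,0,0,0,0,0,120],[-4,0,0,0.1,0,0,120],[-4,0,0,0.22,0,0,120],[-4,0,0,0.34,0,0,120],[-4,0,0,0.46,0,0,120],[-4,0,0,0.58,0,0,120],[-4,0,0,0.7,0,0,120],[-4,0,0,0.82,0,0,120],[-4,0,0,0.94,0,0,120],[-4,0,0,1.06,0,0,120],[-4,0,0,1.18,0,0,120],[-4,0,0,1.3,0,0,120],[-4,0,0,1.42,0,0,120]]'
python3 -m pendant '[[0,0,0,0.12,0,0,120],[0,0,0,0.24,0,0,120],[0,0,0,0.36,0,0,120],[0,0,0,0.48,0,0,120],[0,0,0,0.6,0,0,120],[0,0,0,0.72,0,0,120],[0,0,0,0.84,0,0,120],[0,0,0,0.96,0,0,120],[0,0,0,1.08,0,0,120],[0,0,0,1.2,0,0,120],[0,0,0,1.32,0,0,120],[0,0,0,1.44,0,0,120],[0,0,0,1.56,0,0,120],[0,0,0,1.68,0,0,120],[0,0,0,1.72,0,0,120],[0,0,0,1.72,0,0,120],[0,0,0,1.72,0,0,120]]'
python3 - <<'E'
from meas import *
import pickle
Rt=frame([0,0,-1],[-.3845,-.923,0])
cmd([.472,.2312,.15],Rt);cmd([.472,.2312,.095],Rt); print(observe()["joints"].round(3))
w=capture("wrist"); pickle.dump((w,tool()),open("w7.pkl","wb")); cv2.imwrite("pics/w7.png",cv2.resize(w["color"],(800,600),interpolation=2)[:,:,::-1])
E
```

```text
clock: 10.3
position: [0.4716, 0.2312, 0.1975]
tool_rot: [0.56, 0.433, -0.558, 0.433]
ft_force: [0.8, 1.2, -0.1]
grip_width: 0.528
clock: 11.72
position: [0.4716, 0.2311, 0.1975]
tool_rot: [0.694, -0.138, -0.692, -0.139]
ft_force: [-0.1, 0.5, -0.1]
grip_width: 0.533
shift [ 1.901 -0.002 -0.009] rv [ 0.0006 -0.0025  0.0032] rows>= 1.1
shift [ 4.101e+00  5.000e-03 -4.000e-03] rv [ 0.0006 -0.0025  0.0032] rows>= 2.5
[2.320e-01 3.610e-01 1.582e+00 1.000e-03 1.194e+00 2.196e+00]
```

View pics/w7.png

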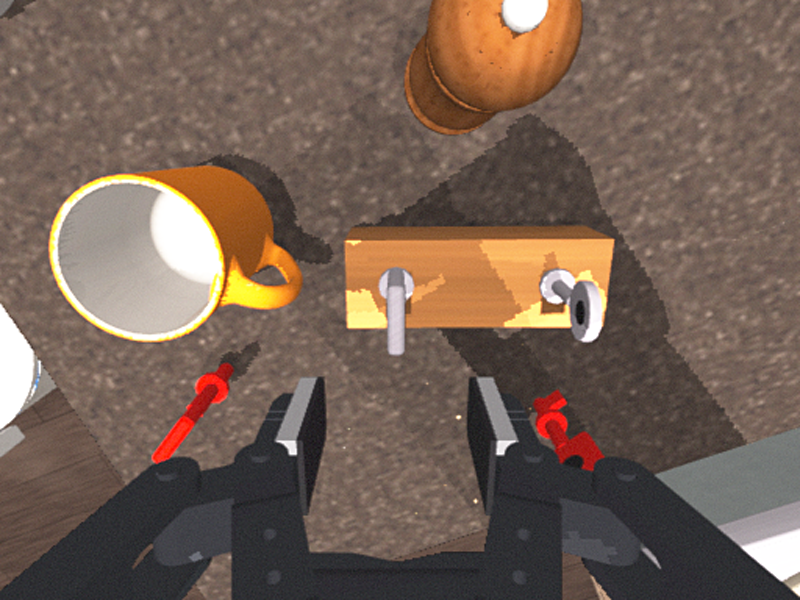

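The key stands back in its well (collar at (396,285), bow edge from (397,275) to (397,352)) and nothing else has moved. Ten pictures have been viewed. I'll regrip and lift.

```bash
python3 -m pendant '[[1,0,0,0,0,0,120],[2,0,0,0,0,0,120],[3,0,0,0,0,0,120],[3.7,0,0,0,0,0,120],[4.1,0,0,0,0,0,120],[4.1,0,0,0,0,0,120],[4.1,0,0,0,0,0,120],[4.1,0,0,0,0,0,255],[4.1,0,0,0,0,0,255],[4.1,0,0,0,0,0,255],[4.1,0,0,0,0,0,255],[4.1,0,0,0,0,0,255],[4.1,0,0,0,0,0,255],[4.1,0,0,0,0,0,255]]' 100
python3 - <<'E'
from meas import *
import pickle
print(tool()[0])
w=capture("wrist"); pickle.dump((w,tool()),open("w8.pkl","wb"))
E
python3 -m pendant '[[-0.8,0,0,0,0,0,255],[-2,0,0,0,0,0,255],[-3.6,0,0,0,0,0,255],[-5.2,0,0,0,0,0,255],[-6.8,0,0,0,0,0,255],[-6.8,0,0,0,0,0,255],[-6.8,0,0,0,0,0,255]]'
python3 - <<'E'
from meas import *
import pickle
a,(pa,_)=pickle.load(open("w8.pkl","rb"))
w=capture("wrist"); p,Rt=tool(); pickle.dump((w,(p,Rt)),open("w9.pkl","wb"))
print("z rise",p[2]-pa[2],"img diff",np.abs(a["color"][255:340,240:268].astype(int)-w["color"][255:340,240:268]).mean())
# bow edge mask by brightness in rows
g=cv2.cvtColor(w["color"],cv2.COLOR_RGB2GRAY).astype(int); hs=cv2.cvtColor(w["color"],cv2.COLOR_RGB2HSV)
for r in (215,225,235,245,255,265,280,300,320,330,336,342): print(r,g[r,236:272:2])
lz,Rl=lockframe(np.radians(-9.4)); Rl=Rl*R.from_rotvec([np.pi,0,0])
L=np.array([.4465,-.2812,.065]); t=np.array([.0776,.0,.0])
cmd(L+lz*.15-Rl.apply(t),Rl)
E
```

```text
clock: 12.93
position: [0.4724, 0.2315, 0.096]
tool_rot: [0.695, -0.138, -0.692, -0.14]
ft_force: [-1.7, -0.2, 5.9]
grip_width: 0.074
[0.47237494 0.23146314 0.09599744]
clock: 13.57
position: [0.4718, 0.2312, 0.2669]
tool_rot: [0.696, -0.137, -0.691, -0.141]
ft_force: [-0.4, -0.2, -2.7]
grip_width: 0.08
z rise 0.1688657757833099 img diff 41.56498599439776
215 [ 75  60  69  67  67  85  94 100 102 105 100 100  96  79  68  63  67  63]
225 [ 74 111 168 167 163 173 172 128 132 131 138 164 165 168 170 174 159  62]
235 [ 83 173 166 170 156  88  95 103 104  95 100  98  88 102 166 166 162 136]
245 [112 114 113 108  49  98  92 101 103  99 102 102 100  76  72 118 113 114]
255 [113 109 115  83  75  95 100  99 102 100  99  98  97  91  42 113 113 112]
265 [111 113 115  38 117 145 153 158 164 161 165 161 146 135  30 111 112 107]
280 [187 185 173  37  54 146 154 164 166 162 159 156 150  81  42  96 186 185]
300 [ 31  28  30  49  54 143 149 160 164 159 161 157 152  66  50  43  40  36]
320 [ 27  31  37  41  44 145 147 159 162 159 163 153 144  53  44  66  25  41]
330 [43 36 36 65 68 64 64 62 60 57 62 62 62 64 60 58 35 38]
336 [44 34 70 64 57 63 67 61 50 62 61 58 71 73 62 65 35 32]
342 [29 27 63 71 72 68 70 66 64 63 67 71 63 60 65 61 31 35]
shift [ 0.473 20.485 -1.903] rv [-0.2253  0.6051 -0.0678] rows>= 12.3
```

```bash
python3 - <<'E'
from meas import *
import pickle
w,(p,Rt)=pickle.load(open("w9.pkl","rb"))
g=cv2.GaussianBlur(cv2.cvtColor(w["color"],cv2.COLOR_RGB2GRAY),(3,3),0).astype(int)
c=g[:,248:260].mean(1); r1=256+np.argmax(np.diff(c[256:272])); r2=315+np.argmin(np.diff(c[315:345])); print(r1,r2,c[256:272:2].astype(int),c[315:345:3].astype(int))
row=g[285:318].mean(0)[236:272]; print((236+np.argmax(np.diff(row)),236+np.argmin(np.diff(row))))
o=Rt.inv().apply(w["xyz"]-p)
def on(x,u,v):
    d=Rt.inv().apply(ray(w,u,v)); return o+d*(x-o[0])/d[0]
print(on(-.0145,253.5,r1+.5),on(-.0145,253.5,r2+.5))
# collar: bright ring extents at row ~ 228-240
c=row; m=(g[222:240]>125); print([ (222+i,236+0, np.where(g[222+i,225:285]>125)[0][[0,-1]]+225) for i in range(0,18,4)])
E
python3 -m pendant '[[0,1,0,0,0,0,255],[0,3,-0.2,0,0,0,255],[0.5,20.5,-1.9,-0.225,0.605,-0.068,255],[0.5,20.5,-1.9,-0.225,0.605,-0.068,255],[0.5,20.5,-1.9,-0.225,0.605,-0.068,255],[0.5,20.5,-1.9,-0.225,0.605,-0.068,255],[0.5,20.5,-1.9,-0.225,0.605,-0.068,255],[0.5,20.5,-1.9,-0.225,0.605,-0.068,255],[0.5,20.5,-1.9,-0.225,0.605,-0.068,255],[0.5,20.5,-1.9,-0.225,0.605,-0.068,255],[0.5,20.5,-1.9,-0.225,0.605,-0.068,255],[0.5,20.5,-1.9,-0.225,0.605,-0.068,255],[0.5,20.5,-1.9,-0.225,0.605,-0.068,255],[0.5,20.5,-1.9,-0.225,0.605,-0.068,255],[0.5,20.5,-1.9,-0.225,0.605,-0.068,255],[0.5,20.5,-1.9,-0.225,0.605,-0.068,255],[0.5,20.5,-1.9,-0.225,0.605,-0.068,255],[0.5,20.5,-1.9,-0.225,0.605,-0.068,255]]'
python3 - <<'E'
from meas import *
import pickle
w=capture("wrist"); p,Rt=tool(); pickle.dump((w,(p,Rt)),open("w10.pkl","wb")); print(observe()["joints"].round(3))
lz,Rl=lockframe(np.radians(-9.4)); Rl=Rl*R.from_rotvec([np.pi,0,0])
L=np.array([.4465,-.2812,.065]); t=np.array([.0776,.0,.0])
cmd(L+lz*.15-Rl.apply(t),Rl); print("L px",proj(w,L))
E
```

```text
257 328 [107 134 153 157 160 161 161 160] [156 156 158 157 138  63  61  61  64  66]
(np.int64(245), np.int64(261))
[-0.0145     -0.00083155 -0.01896925] [-0.0145     -0.00080851  0.01420725]
[(222, 236, array([242, 266])), (226, 236, array([239, 268])), (230, 236, array([237, 269])), (234, 236, array([237, 270])), (238, 236, array([238, 268]))]
clock: 15.12
position: [0.3175, -0.2592, 0.2497]
tool_rot: [0.884, -0.072, -0.461, -0.039]
ft_force: [0.3, 0.6, -0.2]
grip_width: 0.079
[-1.302 -0.163  2.141  0.669  0.997  0.107]
shift [-0.043  0.04  -0.034] rv [-0.0007  0.0013  0.0021] rows>= 0.0
L px [254.89617109 162.30079657]
```

```bash
sed -i 's/    lz,Rl=lockframe(yaw); lx=/    lz,Rl=lockframe(yaw); lx=/' meas.py; python3 - <<'E'
from meas import *
import pickle
w,(p,Rt)=pickle.load(open("w10.pkl","rb")); yaw=np.radians(-9.4)
L=np.array([.4465,-.2812,.065])
for i in range(2):
    L=lock(w,yaw,L); d=L-w["xyz"]; L=w["xyz"]+d*(.065-w["xyz"][2])/d[2]; print("->",L)
g=cv2.cvtColor(w["color"],cv2.COLOR_RGB2GRAY).astype(int)
for r in range(192,232,3): print(r,g[r,238:272:2])
for T in ([.078,-.0008,-.0024],[.078,-.0004,-.0012],[.078,0,0]): print(T,proj(w,p+Rt.apply(T)), proj(w,p+Rt.apply(np.array(T)+[0,0,-.005])))
# box yaw from lid edge, slope lower edge
gg=cv2.GaussianBlur(g.astype(np.float32),(0,0),1)
for z,xs in ((.034,-.044),(.107,.053)):
    P0=L+np.array([np.cos(yaw),np.sin(yaw),0])*xs; P0[2]=z; q=proj(w,P0); print(z,q)
cv2.imwrite("pics/w10.png",cv2.resize(w["color"][60:300,90:420],None,fx=2.4,fy=2.4,interpolation=2)[:,:,::-1])
E
```

```text
hole x -0.0127..0.0059 (want -.0185..+.00625) y -0.0056..0.0056 sq
slot y -0.005 0.0051
dx -0.0004 0.0058 dy 0.0
-> [ 0.44930854 -0.2816511   0.065     ]
hole x -0.0155..0.0032 (want -.0185..+.00625) y -0.0056..0.0056 sq
slot y -0.005 0.0051
dx -0.0031 0.003 dy -0.0
-> [ 0.44927843 -0.28164608  0.065     ]
192 [217 219 214 218 219 221 218 220 219 219 219 218 218 216 218 216 218]
195 [218 221 216 217 217 218 220 219 220 215 216 215 215 218 216 211 217]
198 [216 216 215 217 219 219 218 219 218 216 217 218 217 217 213 212 210]
201 [216 220 216 217 217 218 219 218 221 218 218 220 222 219 217 214 215]
204 [101  98  95  97  97  98 100  97  98 101 100  99  92  96  98  97  99]
207 [71 74 72 66 70 66 71 82 90 73 59 73 68 68 68 75 70]
210 [ 66  73  60  57  61 104 154 159 158 147 120  75  59  55  69  70  67]
213 [ 59  55  54  68  79 131 157 158 155 148 129  97  59  57  55  55  59]
216 [ 71  67  55  82 155 160 160 165 166 156 159 157 124  59  54  57  55]
219 [ 64  64 135 170 227 235 238 238 237 233 235 240 205 102  92  58  64]
222 [ 55 133 219 233 230 235 236 237 231 234 236 233 232 243 153  98  57]
225 [155 239 234 231 237 238 160 177 182 193 238 237 236 236 238 236  62]
228 [243 232 232 238 205 137 155 161 159 161 136 133 242 235 233 236  85]
231 [237 232 238 238 117 149 160 162 161 158 144 118 173 235 232 234 228]
[0.078, -0.0008, -0.0024] [252.35806655 209.71493428] [252.34079359 202.67717344]
[0.078, -0.0004, -0.0012] [252.959991   211.38803039] [252.94720035 204.3751209 ]
[0.078, 0, 0] [253.55980049 213.05524779] [253.55146067 206.06705829]
0.034 [254.90236917 205.1088543 ]
0.107 [254.85559482  96.90573802]
```

View pics/w10.png

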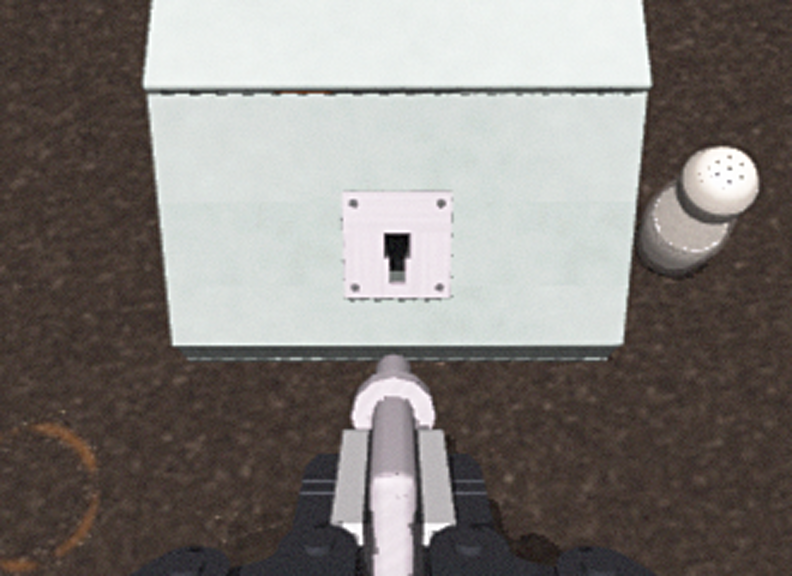

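The keyhole is at (397,258), the key tip at (393,357) and the collar at (393,403) in the crop. Rows in the image put the bow, collar and tip on a line tilted about 0.038 rad in the grip, and I'll correct for that.

```bash
cat >> meas.py <<'E'
A=.038; T2=np.array([.078,-.0003,.0011])
def pose(L,yaw,out,a=A,T=T2,turn=0.,lat=(0,0)):
    lz,Rl=lockframe(yaw); lx,ly=Rl.as_matrix()[:,2],Rl.as_matrix()[:,1]
    Rt=R.from_rotvec(-lz*turn)*Rl*R.from_rotvec([np.pi,0,0])*R.from_rotvec([0,a,0])
    return L+lz*out+lx*lat[0]+ly*lat[1]-Rt.apply(T),Rt
YAW=np.radians(-9.4); LK=np.array([.4465,-.2812,.065])
E
python3 - <<'E'
from meas import *
cmd(*pose(LK,YAW,.012)); cmd(*pose(LK,YAW,.04))
E
```

```text
shift [5.462 0.064 0.033] rv [-0.0007  0.0393  0.0021] rows>= 3.3
shift [4.342 0.062 0.035] rv [-0.0007  0.0393  0.0021] rows>= 2.6
```

```bash
python3 -m pendant '[[1,0.03,0,0,0.02,0,255],[2.2,0.06,0.03,0,0.039,0.002,255],[3.5,0.06,0.03,0,0.039,0.002,255],[4.5,0.06,0.03,0,0.039,0.002,255],[5.1,0.06,0.03,0,0.039,0.002,255],[5.46,0.06,0.03,0,0.039,0.002,255],[5.46,0.06,0.03,0,0.039,0.002,255],[5.46,0.06,0.03,0,0.039,0.002,255],[5.46,0.06,0.03,0,0.039,0.002,255]]'
python3 - <<'E'
from meas import *
import pickle
w=capture("wrist"); p,Rt=tool(); pickle.dump((w,(p,Rt)),open("w11.pkl","wb")); print(observe()["joints"].round(3))
cmd(*pose(LK,YAW,.012)); print("hole px",proj(w,LK),"tip px",proj(w,p+Rt.apply(T2)))
lz,Rl=lockframe(YAW);M=Rl.as_matrix()
print("plate corners px",[proj(w,LK+M[:,2]*a+M[:,1]*b).round(1).tolist() for a in(-.025,.025) for b in (-.025,.025)], "hole sq",[proj(w,LK+M[:,2]*a+M[:,1]*b).round(1).tolist() for a,b in((.00625,-.00625),(.00625,.00625),(-.0185,.004),(-.0185,-.004))])
cv2.imwrite("pics/w11.png",cv2.resize(w["color"][100:280,155:355],None,fx=3.3,fy=3.3,interpolation=2)[:,:,::-1])
E
```

```text
clock: 15.92
position: [0.3941, -0.2737, 0.1393]
tool_rot: [0.893, -0.074, -0.443, -0.036]
ft_force: [-0.1, 0.6, -1.3]
grip_width: 0.076
[-1.108  0.189  2.161  0.999  0.621 -0.163]
shift [ 0.052 -0.047  0.05 ] rv [ 0.0008 -0.0014 -0.0025] rows>= 0.1
hole px [252.27112519 210.34730687] tip px [254.26405962 215.03557754]
plate corners px [[286.3, 242.6], [218.2, 242.5], [288.4, 176.2], [216.1, 176.1]] hole sq [[261.1, 202.0], [243.4, 202.0], [246.8, 234.4], [257.8, 234.4]]
```

View pics/w11.png

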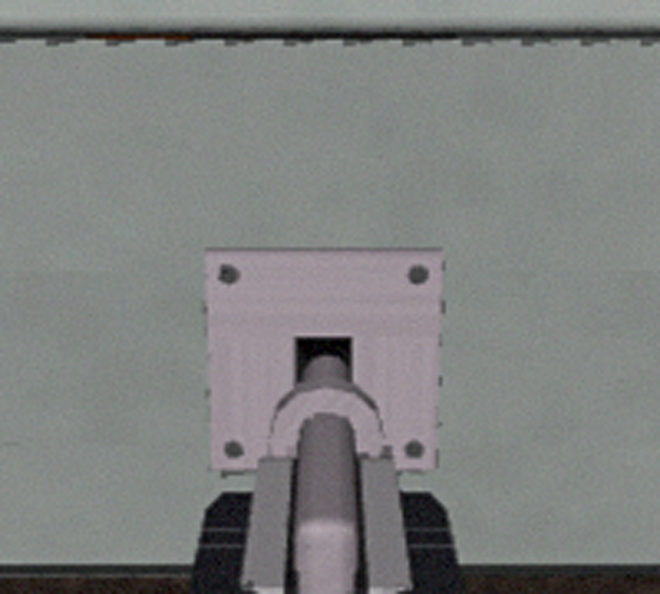

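The tip (at (326,355)) is centred across on the keyhole (columns 296 to 352, top edge at row 338). It sits about 1.5 mm up-slope of the hole's axis. I'll correct that and ease the key in, watching the force.

```bash
python3 -m pendant '[[0.05,-0.01,0.06,0,0,0,255],[0.05,-0.01,0.06,0,0,0,255],[0.2,-0.01,0.06,0,0,0,255],[0.35,-0.01,0.06,0,0,0,255],[0.5,-0.01,0.06,0,0,0,255],[0.65,-0.01,0.06,0,0,0,255],[0.65,-0.01,0.06,0,0,0,255],[0.65,-0.01,0.06,0,0,0,255]]'
python3 - <<'E'
from meas import *
cmd(*pose(LK,YAW,-.004)); s=observe(); print(s["ft_force"].round(1),s["wrist_torque"].round(2))
E
```

```text
clock: 16.63
position: [0.4026, -0.2754, 0.1246]
tool_rot: [0.893, -0.074, -0.443, -0.036]
ft_force: [-0.2, -0.6, -0.6]
grip_width: 0.077
shift [ 0.007 -0.046 -0.008] rv [-0.0005 -0.0003 -0.0015] rows>= 0.0
[-0.2 -0.6 -0.6] [0.01 0.37 0.04]
```

```bash
python3 -m pendant '[[0.12,0,0,0,0,0,255],[0.24,0,0,0,0,0,255],[0.36,0,0,0,0,0,255],[0.48,0,0,0,0,0,255],[0.48,0,0,0,0,0,255]]'
python3 - <<'E'
from meas import *
cmd(*pose(LK,YAW,-.028)); s=observe(); print(s["ft_force"].round(1),s["wrist_torque"].round(2))
E
```

```text
clock: 17.05
position: [0.4099, -0.2766, 0.1148]
tool_rot: [0.893, -0.074, -0.443, -0.036]
ft_force: [-0.2, -0.8, -0.1]
grip_width: 0.076
shift [ 0.477 -0.047  0.028] rv [-0.0005 -0.0003 -0.0015] rows>= 0.3
[-0.2 -0.8 -0.1] [ 0.03  0.38 -0.02]
```

```bash
python3 -m pendant '[[0.12,0,0,0,0,0,255],[0.24,0,0,0,0,0,255],[0.36,0,0,0,0,0,255],[0.44,0,0,0,0,0,255],[0.5,0,0,0,0,0,255],[0.5,0,0,0,0,0,255]]'
python3 - <<'E'
from meas import *
cmd(*pose(LK,YAW,-.028)); s=observe(); print(s["ft_force"].round(1),s["wrist_torque"].round(2),s["joints"].round(3))
E
```

```text
clock: 17.55
position: [0.4168, -0.2779, 0.1059]
tool_rot: [0.893, -0.074, -0.443, -0.035]
ft_force: [-21.3, 6.6, 20.7]
grip_width: 0.077
shift [ 0.024 -0.053  0.037] rv [ 0.0009 -0.0011 -0.0026] rows>= 0.0
[-21.3   6.6  20.7] [0.68 1.3  0.23] [-1.056  0.303  2.136  1.128  0.546 -0.271]
```

```bash
python3 - <<'E'
from meas import *
Q=np.array([0,-.0003,-.0019]); k=np.array([np.cos(A),0,np.sin(A)])
for th in (.3,.6,.9,1.2,1.3): print(th,((Q-R.from_rotvec(k*th).apply(Q))/.025).round(3),(k*th).round(3))
E
python3 -m pendant '[[-0.04,0,0,0,0,0,255],[-0.04,0,0,0,0,0,255]]'
```

```text
0.3 [-0.    -0.023  0.   ] [0.3   0.    0.011]
0.6 [ 0.    -0.045 -0.006] [0.6   0.    0.023]
0.9 [ 0.001 -0.064 -0.019] [0.899 0.    0.034]
1.2 [ 0.001 -0.078 -0.037] [1.199 0.    0.046]
1.3 [ 0.002 -0.082 -0.044] [1.299 0.    0.049]
clock: 17.72
position: [0.4165, -0.2778, 0.1062]
tool_rot: [0.893, -0.074, -0.443, -0.036]
ft_force: [-3.0, 1.2, 0.4]
grip_width: 0.078
```

```bash
python3 -m pendant '[[0,-0.01,0,0.1,0,0.004,255],[0,-0.015,0,0.2,0,0.008,255],[0,-0.023,0,0.3,0,0.011,255],[0,-0.03,0,0.4,0,0.015,255],[0,-0.038,-0.003,0.5,0,0.019,255],[0,-0.045,-0.006,0.6,0,0.023,255],[0,-0.045,-0.006,0.6,0,0.023,255]]'
python3 - <<'E'
from meas import *
s=observe(); print(s["ft_force"].round(1),s["wrist_torque"].round(2),s["joints"].round(3), s["tool_rot"])
E
```

```text
clock: 18.3
position: [0.417, -0.2768, 0.1063]
tool_rot: [0.841, -0.213, -0.401, -0.294]
ft_force: [-5.3, 0.7, 3.8]
grip_width: 0.075
[-5.3  0.7  3.8] [ 0.13  0.76 -0.03] [-1.042  0.296  2.141  1.126  0.516  0.346] [ 0.84082168 -0.21282232 -0.4012766  -0.29445316]
```

```bash
python3 -m pendant '[[0,-0.01,0,0.1,0,0.004,255],[0,-0.015,0,0.2,0,0.008,255],[0,-0.023,0,0.3,0,0.011,255],[0,-0.03,0,0.4,0,0.015,255],[0,-0.038,-0.003,0.5,0,0.019,255],[0,-0.045,-0.006,0.6,0,0.023,255],[0,-0.05,-0.008,0.65,0,0.025,255],[0,-0.05,-0.008,0.65,0,0.025,255],[0,-0.05,-0.008,0.65,0,0.025,255],[0,-0.05,-0.008,0.65,0,0.025,255]]'
python3 - <<'E'
from meas import *
s=observe(); print(s["ft_force"].round(1),s["wrist_torque"].round(2),s["joints"].round(3))
c=capture("scene"); a=cv2.imread("pics/scene0.png")[:,:,::-1].astype(int); d=np.abs(a-c["color"]).sum(2)
print("box diff",(d[190:240,320:380]>80).mean(), "lid region top", (d[170:200,320:380]>80).mean())
E
```

```text
clock: 19.13
position: [0.4177, -0.2759, 0.1068]
tool_rot: [0.702, -0.339, -0.317, -0.54]
ft_force: [-4.8, 2.1, 3.6]
grip_width: 0.082
[-4.8  2.1  3.6] [0.3  0.7  0.13] [-1.025  0.291  2.135  1.08   0.493  1.048]
box diff 0.5063333333333333 lid region top 0.10277777777777777
```

```bash
cat > lid.py <<'E'
from meas import *
def lidcheck(ang=.9):
    bx=np.array([np.cos(YAW),np.sin(YAW),0]);by=np.array([-np.sin(YAW),np.cos(YAW),0]); O=LK+bx*.054; O=O*[1,1,0]
    W=lambda x,y,z:O+bx*x+by*y+np.array([0,0,z])
    for n in("scene","top"):
        c=capture(n); a=cv2.imread(f"pics/{n}0.png")[:,:,::-1].astype(int); d=np.abs(a-c["color"]).sum(2)
        cl=np.zeros(d.shape,np.uint8); pts=[W(x,y,z) for x,z in((-.097,0),(-.097,.034),(0,.107),(.1,.107),(.1,0)) for y in(-.11,.11)]
        cv2.fillConvexPoly(cl,cv2.convexHull(proj(c,np.array(pts)).astype(np.int32)),1); cl=cv2.dilate(cl,np.ones((5,5)))
        for ag in (.3,.6,.9,1.1):
            op=np.zeros_like(cl); x,z=.1-.1*np.cos(ag),.107+.1*np.sin(ag)
            cv2.fillConvexPoly(op,cv2.convexHull(proj(c,np.array([W(.1,-.11,.107),W(.1,.11,.107),W(x,.11,z),W(x,-.11,z)])).astype(np.int32)),1)
            m=(op==1)&(cl==0); print(n,ag,"px",m.sum(),"changed",(d[m]>60).mean().round(2) if m.sum() else None,"colour",np.median(c["color"][m],0) if m.sum() else None)
        b=[proj(c,W(.05,y,.107)).astype(int) for y in(-.06,0,.06)]; print("old lid spots now/before",[(c["color"][q[1],q[0]].tolist(),a[q[1],q[0]].tolist()) for q in b])
E
python3 -c "from lid import *; lidcheck()"
```

```text
scene 0.3 px 31 changed 0.13 colour [77. 71. 67.]
scene 0.6 px 24 changed 0.0 colour [140.5 129.5 114.5]
scene 0.9 px 464 changed 0.66 colour [87.  89.5 87. ]
scene 1.1 px 944 changed 0.31 colour [163. 158. 149.]
old lid spots now/before [([92, 96, 97], [230, 236, 236]), ([95, 100, 100], [227, 233, 233]), ([93, 97, 98], [225, 232, 232])]
top 0.3 px 0 changed None colour None
top 0.6 px 22 changed 0.14 colour [67. 57. 51.]
top 0.9 px 29 changed 0.97 colour [157. 165. 161.]
top 1.1 px 19 changed 0.26 colour [65. 57. 48.]
old lid spots now/before [([106, 113, 108], [208, 215, 211]), ([84, 83, 81], [205, 215, 208]), ([150, 146, 143], [205, 215, 209])]
```

The lid strip has changed where 0.9 rad predicts it in both cameras, so the lid is open. I'll turn the key back.

```bash
python3 - <<'E'
from meas import *
Q=np.array([0,-.0003,-.0019]); k=np.array([np.cos(A),0,np.sin(A)])
for th in (-.3,-.65): print(th,((Q-R.from_rotvec(k*th).apply(Q))/.025).round(3),(k*th).round(3))
E
python3 -m pendant '[[0,0.008,0,-0.1,0,-0.004,255],[0,0.015,0,-0.2,0,-0.008,255],[0,0.022,-0.003,-0.3,0,-0.011,255],[0,0.03,-0.008,-0.4,0,-0.015,255],[0,0.036,-0.012,-0.5,0,-0.019,255],[0,0.042,-0.018,-0.6,0,-0.023,255],[0,0.044,-0.022,-0.65,0,-0.025,255],[0,0.044,-0.022,-0.65,0,-0.025,255]]'
python3 -m pendant '[[0,0.008,0,-0.1,0,-0.004,255],[0,0.015,0,-0.2,0,-0.008,255],[0,0.022,-0.003,-0.3,0,-0.011,255],[0,0.03,-0.008,-0.4,0,-0.015,255],[0,0.036,-0.012,-0.5,0,-0.019,255],[0,0.042,-0.018,-0.6,0,-0.023,255],[0,0.042,-0.018,-0.6,0,-0.023,255],[0,0.042,-0.018,-0.6,0,-0.023,255]]'
python3 - <<'E'
from meas import *
cmd(*pose(LK,YAW,-.028)); s=observe(); print(s["ft_force"].round(1),s["wrist_torque"].round(2),s["joints"].round(3))
E
```

```text
-0.3 [ 0.     0.022 -0.007] [-0.3   -0.    -0.011]
-0.65 [ 0.001  0.044 -0.023] [-0.65  -0.    -0.025]
clock: 19.95
position: [0.417, -0.2768, 0.1063]
tool_rot: [0.842, -0.211, -0.402, -0.291]
ft_force: [-3.6, 1.1, 3.8]
grip_width: 0.082
clock: 20.62
position: [0.4165, -0.278, 0.1061]
tool_rot: [0.893, -0.075, -0.443, -0.037]
ft_force: [-3.6, 0.3, 1.1]
grip_width: 0.078
shift [ 0.038 -0.057  0.033] rv [-0.0031 -0.0007 -0.0025] rows>= 0.0
[-3.6  0.3  1.1] [0.05 0.64 0.02] [-1.056  0.302  2.136  1.126  0.547 -0.266]
```

```bash
python3 -m pendant '[[-0.1,0,0,0,0,0,255],[-0.25,0,0,0,0,0,255],[-0.4,0,-0.01,0,0,0,255],[-0.55,0,-0.01,0,0,0,255],[-0.55,0,-0.01,0,0,0,255]]'
python3 - <<'E'
from meas import *
cmd(*pose(LK,YAW,-.014)); s=observe(); print(s["ft_force"].round(1),s["wrist_torque"].round(2))
E
```

```text
clock: 21.03
position: [0.4081, -0.2764, 0.1177]
tool_rot: [0.893, -0.075, -0.443, -0.036]
ft_force: [-4.0, 0.3, -0.5]
grip_width: 0.079
shift [ 0.052 -0.048  0.018] rv [-0.0005 -0.0007 -0.0024] rows>= 0.0
[-4.   0.3 -0.5] [0.16 0.9  0.06]
```

```bash
python3 -m pendant '[[-0.2,0,0,0,0,0,255],[-0.4,0,0,0,0,0,255],[-0.6,0,0,0,0,0,255],[-0.9,0,0,0,0,0,255],[-1.5,0,0,0,0,0,255],[-2.5,0,0,0,0,0,255],[-3.5,0,0,0,0,0,255],[-5,0,0,0,0,0,255],[-6,0,0,0,0,0,255],[-6,0,0,0,0,0,255],[-6,0,0,0,0,0,255]]'
python3 - <<'E'
from meas import *
import pickle
s=observe(); print(s["ft_force"].round(1),s["joints"].round(3))
w=capture("wrist"); p,Rt=tool(); pickle.dump((w,(p,Rt)),open("w12.pkl","wb"))
g=cv2.GaussianBlur(cv2.cvtColor(w["color"],cv2.COLOR_RGB2GRAY),(3,3),0).astype(int)
c=g[:,248:260].mean(1); print("bow rows",c[250:270:2].astype(int),c[318:342:2].astype(int)); row=g[285:318].mean(0)[236:272]; print((236+np.argmax(np.diff(row)),236+np.argmin(np.diff(row))))
for r in range(201,240,3): print(r,g[r,236:274:2])
cmd([.4722,.2312,.27],frame([0,0,-1],[-.3845,-.923,0]))
E
```

```text
clock: 21.95
position: [0.3185, -0.2618, 0.2377]
tool_rot: [0.893, -0.076, -0.443, -0.035]
ft_force: [-0.2, 1.0, -1.9]
grip_width: 0.083
[-0.2  1.  -1.9] [-1.325 -0.148  2.18   0.743  0.958  0.017]
bow rows [177 177 177 191 230 245 242 237 235 235] [187 188 183 182 172  99  33  31  30  32  40  43]
(np.int64(245), np.int64(261))
201 [228 227 228 227 228 229 228 228 228 227 226 227 226 227 226 225 224 224
 224]
204 [227 227 226 228 228 229 228 228 226 226 226 226 226 226 225 223 223 224
 225]
207 [229 227 227 229 230 230 230 224 215 212 219 229 229 227 226 225 226 226
 227]
210 [154 154 154 154 153 154 164 163 169 171 160 158 161 152 150 147 146 146
 148]
213 [ 81  78  75  76  77  90 140 166 175 176 164 142 103  76  79  80  77  75
  77]
216 [ 96 105  98  88 112 152 171 178 189 192 179 170 159 128  94 101 103  89
  86]
219 [ 61  58  78 132 188 220 232 240 242 242 239 235 226 202 147  96  75  87
  77]
222 [ 63  80 152 216 240 238 241 242 241 239 240 241 238 240 238 177 101  62
  67]
225 [ 65 155 240 239 238 242 239 203 199 200 210 225 233 241 242 244 214  88
  65]
228 [ 79 218 240 239 242 204 158 174 177 176 173 153 162 237 242 240 241 130
  64]
231 [123 237 239 242 230 151 161 174 177 177 175 160 133 186 241 237 240 194
  64]
234 [143 243 241 242 211 141 164 178 179 178 178 160 136 167 241 238 239 202
  78]
237 [ 89 215 238 235 188 144 164 177 178 179 178 164 140 157 227 229 230 143
  68]
shift [  0.589 -20.443  -3.051] rv [ 0.2209 -0.647   0.0721] rows>= 12.4
```

The key sits in the grip as before: bow rows 257 to 328 and tip edge at row 207 match the picture taken after gripping. I'll retrace to the stand.

```bash
python3 -m pendant '[[-0.5,-3,-1,0.02,-0.05,0.007,255],[0.6,-20.45,-3.05,0.221,-0.647,0.072,255],[0.6,-20.45,-3.05,0.221,-0.647,0.072,255],[0.6,-20.45,-3.05,0.221,-0.647,0.072,255],[0.6,-20.45,-3.05,0.221,-0.647,0.072,255],[0.6,-20.45,-3.05,0.221,-0.647,0.072,255],[0.6,-20.45,-3.05,0.221,-0.647,0.072,255],[0.6,-20.45,-3.05,0.221,-0.647,0.072,255],[0.6,-20.45,-3.05,0.221,-0.647,0.072,255],[0.6,-20.45,-3.05,0.221,-0.647,0.072,255],[0.6,-20.45,-3.05,0.221,-0.647,0.072,255],[0.6,-20.45,-3.05,0.221,-0.647,0.072,255],[0.6,-20.45,-3.05,0.221,-0.647,0.072,255],[0.6,-20.45,-3.05,0.221,-0.647,0.072,255],[0.6,-20.45,-3.05,0.221,-0.647,0.072,255],[0.6,-20.45,-3.05,0.221,-0.647,0.072,255],[0.6,-20.45,-3.05,0.221,-0.647,0.072,255]]'
python3 - <<'E'
from meas import *
cmd([.4719,.2313,.15],frame([0,0,-1],[-.3845,-.923,0]));print(observe()["joints"].round(3))
E
```

```text
clock: 23.42
position: [0.4717, 0.2338, 0.2679]
tool_rot: [-0.693, 0.137, 0.695, 0.137]
ft_force: [-0.5, 0.2, -0.9]
grip_width: 0.078
shift [ 4.717  0.087 -0.06 ] rv [ 0.0052  0.0032 -0.001 ] rows>= 2.8
[2.370e-01 3.070e-01 1.467e+00 1.000e-03 1.371e+00 2.197e+00]
```

```bash
python3 -m pendant '[[1.5,0.08,-0.05,0.003,0.003,0,255],[3,0.08,-0.05,0.003,0.003,0,255],[4.2,0.08,-0.05,0.003,0.003,0,255],[4.5,0.08,-0.05,0.003,0.003,0,255],[4.5,0.08,-0.05,0.003,0.003,0,255]]'
python3 - <<'E'
from meas import *
import pickle
P=[];Q=[]
for i in range(6):
    w=capture("wrist"); p,Rt=tool(); P.append(p);Q.append(Rt.as_quat()*np.sign(Rt.as_quat()[0]))
p=np.mean(P,0); Rt=R.from_quat(np.mean(Q,0)); print("mean",p,np.std(P,0).round(4))
cmd([.4719,.2313,.098],frame([0,0,-1],[-.3845,-.923,0]),p,Rt)
# well/stand seen vs key: stand top bbox
E
```

```text
clock: 23.83
position: [0.4715, 0.2284, 0.1556]
tool_rot: [-0.693, 0.14, 0.694, 0.139]
ft_force: [0.7, -0.4, 0.3]
grip_width: 0.077
mean [0.47317302 0.22914841 0.15903817] [0.0003 0.0002 0.0006]
shift [ 2.441 -0.055  0.091] rv [-0.0024 -0.0045  0.0021] rows>= 1.5
```

```bash
python3 -m pendant '[[0.5,-0.05,0.08,-0.002,-0.004,0.002,255],[1,-0.05,0.08,-0.002,-0.004,0.002,255],[1,-0.05,0.08,-0.002,-0.004,0.002,255],[1,-0.05,0.08,-0.002,-0.004,0.002,255],[1,-0.05,0.08,-0.002,-0.004,0.002,255],[1,-0.05,0.08,-0.002,-0.004,0.002,255]]'
cat > av.py <<'E'
from meas import *
def av(n=6):
    P=[];Q=[]
    for i in range(n):
        w=capture("wrist"); p,Rt=tool(); P.append(p);Q.append(Rt.as_quat()*np.sign(Rt.as_quat()[0]))
    print(np.array(P)[[0,-1]].round(4)); return np.mean(P,0),R.from_quat(np.mean(Q,0))
E
python3 - <<'E'
from av import *
p,Rt=av(); print(p)
cmd([.4719,.2313,.098],frame([0,0,-1],[-.3845,-.923,0]),p,Rt); print(observe()["ft_force"])
E
```

```text
clock: 24.63
position: [0.4715, 0.2313, 0.1332]
tool_rot: [-0.693, 0.139, 0.694, 0.139]
ft_force: [0.4, 0.2, -0.0]
grip_width: 0.078
[[0.4715 0.2312 0.1332]
 [0.4713 0.2312 0.1328]]
[0.47138263 0.23120262 0.13297236]
shift [ 1.399 -0.013 -0.019] rv [-0.0002  0.0007 -0.0008] rows>= 0.8
[-0.0360175   0.18186182 -0.12196724]
```

```bash
python3 -m pendant '[[0.15,-0.01,-0.02,0,0,0,255],[0.3,-0.01,-0.02,0,0,0,255],[0.45,-0.01,-0.02,0,0,0,255],[0.6,-0.01,-0.02,0,0,0,255],[0.6,-0.01,-0.02,0,0,0,255],[0.6,-0.01,-0.02,0,0,0,255]]'
```

```text
clock: 25.43
position: [0.4716, 0.2312, 0.1173]
tool_rot: [-0.693, 0.139, 0.694, 0.138]
ft_force: [-0.1, -0.8, -1.2]
grip_width: 0.078
```

```bash
python3 -m pendant '[[0.2,0,0,0,0,0,255],[0.4,0,0,0,0,0,255],[0.6,0,0,0,0,0,255],[0.75,0,0,0,0,0,255],[0.75,0,0,0,0,0,255],[0.75,0,0,0,0,0,255]]'
python3 - <<'E'
from av import *
p,Rt=av(3); print(observe()["ft_force"]); cmd([.4719,.2313,.0955],frame([0,0,-1],[-.3845,-.923,0]),p,Rt)
E
```

```text
clock: 25.93
position: [0.4716, 0.2311, 0.0986]
tool_rot: [-0.693, 0.139, 0.694, 0.138]
ft_force: [0.0, -0.5, -0.5]
grip_width: 0.078
[[0.4718 0.2312 0.0989]
 [0.4718 0.2312 0.099 ]]
[-0.0080943  -0.04004026 -0.78976726]
shift [ 0.139 -0.005 -0.002] rv [-0.0001  0.001  -0.0011] rows>= 0.1
```

```bash
python3 -m pendant '[[0.07,0,0,0,0,0,255],[0.14,0,0,0,0,0,255],[0.17,0,0,0,0,0,255],[0.17,0,0,0,0,0,255],[0.17,0,0,0,0,0,255]]'
python3 -m pendant '[[0,0,0,0,0,0,200],[0,0,0,0,0,0,160],[0,0,0,0,0,0,120],[0,0,0,0,0,0,120],[0,0,0,0,0,0,120],[0,0,0,0,0,0,120],[0,0,0,0,0,0,120]]'
python3 - <<'E'
from av import *
import pickle
w=capture("wrist"); p,Rt=tool(); print(p); pickle.dump((w,(p,Rt)),open("w13.pkl","wb"))
E
python3 -m pendant '[[-0.6,0,0,0,0,0,120],[-1.4,0,0,0,0,0,120],[-2.8,0,0,0,0,0,120],[-4.1,0,0,0,0,0,120],[-4.1,0,0,0,0,0,120],[-4.1,0,0,0,0,0,120],[-4.1,0,0,0,0,0,120]]'
python3 - <<'E'
from av import *
import pickle
w=capture("wrist"); p,Rt=tool(); pickle.dump((w,(p,Rt)),open("w14.pkl","wb"))
o,(po,_)=pickle.load(open("w7.pkl","rb")); print(p,po)
# compare key region with before regrip (w7, same nominal pose), register by stand
def f(c): return c["color"][150:240,210:410]
A_=cv2.cvtColor(f(o),cv2.COLOR_RGB2GRAY).astype(np.float32);B_=cv2.cvtColor(f(w),cv2.COLOR_RGB2GRAY).astype(np.float32)
print("shift all",cv2.phaseCorrelate(A_,B_)); print("shift key",cv2.phaseCorrelate(np.ascontiguousarray(A_[:,20:70]),np.ascontiguousarray(B_[:,20:70])),"spare",cv2.phaseCorrelate(np.ascontiguousarray(A_[:,125:185]),np.ascontiguousarray(B_[:,125:185])))
def keyblob(c):
    hs=cv2.cvtColor(c["color"],cv2.COLOR_RGB2HSV); m=cv2.inRange(hs,(0,0,90),(180,70,255)); m[:150]=0;m[240:]=0;m[:,:225]=0;m[:,285:]=0
    n,l,st,ce=cv2.connectedComponentsWithStats(m); i=1+np.argmax(st[1:,4]); return st[i],ce[i].round(1)
print(keyblob(o),keyblob(w))
E
```

```text
clock: 26.5
position: [0.472, 0.2313, 0.0959]
tool_rot: [-0.693, 0.139, 0.694, 0.138]
ft_force: [-4.8, -0.8, 13.1]
grip_width: 0.076
clock: 27.08
position: [0.4717, 0.2312, 0.0945]
tool_rot: [-0.693, 0.139, 0.694, 0.138]
ft_force: [-0.0, -0.2, 0.1]
grip_width: 0.531
[0.47171292 0.23114689 0.09455068]
clock: 27.72
position: [0.4715, 0.2312, 0.1963]
tool_rot: [-0.692, 0.139, 0.694, 0.138]
ft_force: [0.7, -1.4, -0.6]
grip_width: 0.53
[0.47131559 0.23109081 0.19582502] [0.471577   0.23115826 0.19751416]
shift all ((-0.4857687861107678, -0.606795367169795), 0.8956444053649902)
shift key ((-0.3803845329032569, 0.20652932526972734), 0.8654629453023275) spare ((-0.4199110195061735, -0.7403545589115552), 0.9909576071633233)
(array([ 225,  171,   60,   69, 2238], dtype=int32), array([254.2, 215.1])) (array([ 225,  171,   60,   69, 2246], dtype=int32), array([254., 215.]))
```

```bash
python3 -m pendant '[[-1.5,0,0,0,0,0,120],[-3,0,0,0,0,0,120],[-3.5,-2,1.5,0,0,0,120],[-3.5,-4,3,0,0,0,120],[-3.5,-5.5,4.5,0,0,0,120],[-3.5,-7,6,0,0,0,120],[-3.5,-8,7,0,0,0,120],[-3.5,-8,7,0,0,0,120],[-3.5,-8,7,0,0,0,120],[-3.5,-8,7,0,0,0,120]]'
python3 - <<'E'
from lid import *
lidcheck()
key=np.array([.4722,.2312,0]); pts={"key bow":(key+[0,0,.092],12),"key collar":(key+[0,0,.047],8),"spare":([.438,.148,.075],14),"mug":([.545,.33,.05],26),"mill":([.56,.16,.08],26),"shaker":([.45,-.47,.04],24)}
for n in("scene","top"):
    c=capture(n); a=cv2.imread(f"pics/{n}0.png")[:,:,::-1]; 
    for k,(q,h) in pts.items():
        u,v=proj(c,np.array(q)).astype(int)
        X=cv2.cvtColor(np.ascontiguousarray(a[v-h:v+h,u-h:u+h]),7).astype(np.float32);Y=cv2.cvtColor(np.ascontiguousarray(c["color"][v-h:v+h,u-h:u+h]),7).astype(np.float32)
        s,r=cv2.phaseCorrelate(X,Y); print(n,k,(u,v),"shift",np.round(s,2),"resp",round(r,2),"meandiff",np.abs(X-Y).mean().round(1))
E
```

```text
clock: 28.6
position: [0.3851, 0.4862, 0.2822]
tool_rot: [-0.692, 0.138, 0.695, 0.136]
ft_force: [-0.2, 0.1, 0.2]
grip_width: 0.532
scene 0.3 px 31 changed 0.0 colour [72. 65. 60.]
scene 0.6 px 24 changed 0.0 colour [129.5 118.5 105.5]
scene 0.9 px 464 changed 0.68 colour [69. 73. 73.]
scene 1.1 px 944 changed 0.41 colour [105. 112. 107.]
old lid spots now/before [([84, 88, 89], [230, 236, 236]), ([87, 91, 91], [227, 233, 233]), ([93, 97, 97], [225, 232, 232])]
top 0.3 px 0 changed None colour None
top 0.6 px 22 changed 0.05 colour [63.5 55.  49. ]
top 0.9 px 29 changed 0.86 colour [148. 158. 153.]
top 1.1 px 19 changed 0.42 colour [70. 60. 58.]
old lid spots now/before [([104, 112, 108], [208, 215, 211]), ([112, 113, 113], [205, 215, 208]), ([144, 142, 138], [205, 215, 209])]
scene key bow (np.int64(197), np.int64(168)) shift [-0.02 -0.01] resp 0.99 meandiff 1.5
scene key collar (np.int64(197), np.int64(180)) shift [-0.04 -0.02] resp 1.02 meandiff 1.4
scene spare (np.int64(205), np.int64(184)) shift [ 0.02 -0.01] resp 0.98 meandiff 1.0
scene mug (np.int64(196), np.int64(165)) shift [0.04 0.03] resp 1.0 meandiff 1.0
scene mill (np.int64(229), np.int64(170)) shift [ 0.   -0.02] resp 1.0 meandiff 0.8
scene shaker (np.int64(365), np.int64(275)) shift [ 0.08 -0.02] resp 0.99 meandiff 1.3
top key bow (np.int64(185), np.int64(197)) shift [-0.17  0.06] resp 1.08 meandiff 8.2
top key collar (np.int64(188), np.int64(199)) shift [0.24 0.1 ] resp 0.89 meandiff 11.7
top spare (np.int64(210), np.int64(210)) shift [0.17 0.01] resp 0.97 meandiff 6.2
top mug (np.int64(162), np.int64(176)) shift [-0.08  0.  ] resp 0.97 meandiff 5.6
top mill (np.int64(210), np.int64(173)) shift [-0.09  0.02] resp 1.03 meandiff 5.3
top shaker (np.int64(394), np.int64(222)) shift [-0.21 -0.09] resp 0.84 meandiff 11.0
```

```bash
python3 -c "from bench import *; print(job_done())"
```

```text
the job is handed in; nothing more can be done
None
```

The medicine box is unlocked with its lid standing open, and the square-bow key is back in its well. I handed the job in at about 29 s on the robot's clock.

- **Regrip:** The first grip put joint 6 against its limit in front of the lock. I stood the key back in its well, gripped it again with the tool turned half round, and went on from there.
- **Lock:** The key went in until the collar met the lock plate, at about 30 N. I turned it clockwise about 1.25 rad, the lid sprang open, and I turned it back and drew it out freely.
- **Return:** I lowered the key into its well until the collar touched the block, at about 13 N and the same height as when it was gripped. Then I let go and moved clear.

**Last checks:**
- **Position:** In the scene camera, the key, spare key, mug, mill and shaker match the first picture to within 0.1 pixel.
- **Lid:** The 0.9 rad outline fits both cameras best, though 32% of the expected strip had not changed in the scene view and 14% in the top view. The old lid position now shows dark.
- **Disagreements:** The top camera shows somewhat larger brightness differences, which I take to be shadows from the arm and the lid. In the wrist picture, the key sits about 0.7 mm from where it stood before the second grip, which is within the well's play.
- **Picture limit:** All 12 viewable pictures were used by the time the key reached the lock, so everything after that was checked by numbers only, not by eye.

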